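# Find the full screw tin in the caddy

### The job

Slide the transport lock of the tin caddy fully open to its end stop by its black grip. Then find the full tin by its weight: working along the row from left to right, lift each tin straight up clear of its well and set it back upright in the same well before taking the next (if the last is the full one it may stay in the gripper). Hold the heaviest tin up, upright and still, with its underside about 20 cm above the bench, and finish while holding it, with the lock still open, the other two tins standing in their wells and everything else left alone.

Things in the scene. Friction and masses are not known exactly. Their poses are not given: they have to be found in the camera images.
- caddy: Plywood tin caddy, fixed, 173 mm deep (its x, -111 to +63) by 356 mm (its y). Origin: on the bench under the middle well; y runs along the row of wells to the robot's left, x away from the robot (turned up to 0.3 rad either way). Deck 30 mm high; in front of the wells a shallow trough, walls 30 mm high, with small things in it; behind them a back board at x 47 to 63 mm with the lock bar on top.
- well_left (a point): Centre of the floor of the left well (the caddy's +y end). The wells are round, 70 mm wide and 24 mm deep, floor 6 mm above the bench, 100 mm apart in a straight row; tins seated in them reach up to 96 mm above the bench and leave 36 mm between one another.
- well_middle (a point): Centre of the floor of the middle well.
- well_right (a point): Centre of the floor of the right well (the caddy's -y end).
- tin_a: One of three outwardly identical closed round lever-lid tins, bare metal with a plain paper band, 64 mm across, 90 mm tall, upright in a well of the caddy. Origin: centre of its underside; z up. The contents do not shift. The full one weighs 0.7 to 0.9 kg, the part-used ones 0.25 to 0.5 kg; which is which, and in which well, cannot be seen.
- tin_b: One of three outwardly identical closed round lever-lid tins, bare metal with a plain paper band, 64 mm across, 90 mm tall, upright in a well of the caddy. Origin: centre of its underside; z up. The contents do not shift. The full one weighs 0.7 to 0.9 kg, the part-used ones 0.25 to 0.5 kg; which is which, and in which well, cannot be seen.
- tin_c: One of three outwardly identical closed round lever-lid tins, bare metal with a plain paper band, 64 mm across, 90 mm tall, upright in a well of the caddy. Origin: centre of its underside; z up. The contents do not shift. The full one weighs 0.7 to 0.9 kg, the part-used ones 0.25 to 0.5 kg; which is which, and in which well, cannot be seen.
- lock_bar (a joint): Flat steel bar along the back of the row, top face 103 mm above the bench, with three tongues 20 mm wide that reach over the rear 10 mm of the tin lids. 0 = locked; grows as it slides to the right (caddy's -y); 0.050 m = end stop, fully open, tongues midway between the tins. Starts at 0 to 0.010. About 2 N of friction; stays where left.
- lock_grip (a point): Centre of the black upright grip on the lock bar: 18 mm (caddy x) by 16 mm (caddy y) and 28 mm tall, from 103 to 131 mm above the bench; this point is 14 mm below its top. It can be pinched from above or pushed. It moves with the bar towards the caddy's -y.
- marker: Thick marker pen, 18x130x18 mm, lying in the caddy's front trough. Bystander, to be left alone. Origin: centre of its underside.
- hex_key_set: Folding hex key set, 24x72x19 mm, lying in the caddy's front trough. Bystander, to be left alone. Origin: centre of its underside.
- multimeter: Hand-held multimeter, 150x75x40 mm, lying on the bench to the right. Bystander, to be left alone. Origin: centre of its underside.
- duct_tape: Roll of duct tape, 92 mm across, 48 mm tall, to the right. Bystander, to be left alone. Origin: centre of its underside.
- masking_tape: Roll of masking tape, 100 mm across, 24 mm tall, to the right. Bystander, to be left alone. Origin: centre of its underside.
- pliers: Combination pliers, 182x41x18 mm, lying on the bench to the left. Bystander, to be left alone. Origin: centre of its underside.
- tape_measure: Dark tape measure, 70x95x36 mm, on the bench to the left. Bystander, to be left alone. Origin: centre of its underside.
Things that resemble listed ones, but are neither listed nor needed, are in the scene too. What is shaped like the tin_b but green is not meant.

How it is judged:
On the way, in this order (a step that is already met when the one before it is completed fails the run):
1. the lock bar is slid open to its end stop (within 4 mm) with the three tins still seated (value of joint lock_bar above 0.046 m and z of each of tin_a, tin_b, tin_c in the frame of caddy below 0.01 m), for 0.2 s.
2. the tin of the left well is lifted clear of it in the fingers, while the other two stand in theirs (((z of tin_a in the frame of caddy above 0.029 m and horizontal distance between tin_a and well_left below 0.03 m and contact force between tin_a and the fingers above 1 N and z of each of tin_b, tin_c in the frame of caddy below 0.01 m and horizontal distance between each of tin_b, tin_c and well_left above 0.05 m) or (z of tin_b in the frame of caddy above 0.029 m and horizontal distance between tin_b and well_left below 0.03 m and contact force between tin_b and the fingers above 1 N and z of each of tin_a, tin_c in the frame of caddy below 0.01 m and horizontal distance between each of tin_a, tin_c and well_left above 0.05 m) or (z of tin_c in the frame of caddy above 0.029 m and horizontal distance between tin_c and well_left below 0.03 m and contact force between tin_c and the fingers above 1 N and z of each of tin_a, tin_b in the frame of caddy below 0.01 m and horizontal distance between each of tin_a, tin_b and well_left above 0.05 m))), for 0.3 s.
3. the tin of the middle well is lifted clear of it in the fingers, while the other two stand in theirs (((z of tin_a in the frame of caddy above 0.029 m and horizontal distance between tin_a and well_middle below 0.03 m and contact force between tin_a and the fingers above 1 N and z of each of tin_b, tin_c in the frame of caddy below 0.01 m and horizontal distance between each of tin_b, tin_c and well_middle above 0.05 m) or (z of tin_b in the frame of caddy above 0.029 m and horizontal distance between tin_b and well_middle below 0.03 m and contact force between tin_b and the fingers above 1 N and z of each of tin_a, tin_c in the frame of caddy below 0.01 m and horizontal distance between each of tin_a, tin_c and well_middle above 0.05 m) or (z of tin_c in the frame of caddy above 0.029 m and horizontal distance between tin_c and well_middle below 0.03 m and contact force between tin_c and the fingers above 1 N and z of each of tin_a, tin_b in the frame of caddy below 0.01 m and horizontal distance between each of tin_a, tin_b and well_middle above 0.05 m))), for 0.3 s.
4. the tin of the right well is lifted clear of it in the fingers, while the other two stand in theirs (((z of tin_a in the frame of caddy above 0.029 m and horizontal distance between tin_a and well_right below 0.03 m and contact force between tin_a and the fingers above 1 N and z of each of tin_b, tin_c in the frame of caddy below 0.01 m and horizontal distance between each of tin_b, tin_c and well_right above 0.05 m) or (z of tin_b in the frame of caddy above 0.029 m and horizontal distance between tin_b and well_right below 0.03 m and contact force between tin_b and the fingers above 1 N and z of each of tin_a, tin_c in the frame of caddy below 0.01 m and horizontal distance between each of tin_a, tin_c and well_right above 0.05 m) or (z of tin_c in the frame of caddy above 0.029 m and horizontal distance between tin_c and well_right below 0.03 m and contact force between tin_c and the fingers above 1 N and z of each of tin_a, tin_b in the frame of caddy below 0.01 m and horizontal distance between each of tin_a, tin_b and well_right above 0.05 m))), for 0.3 s.
At the end, for the whole second after the job is handed in: The full tin is held by the fingers alone, underside 0.15 to 0.30 m above the bench, upright within 0.2 rad, still; the lock is within 5 mm of its open stop; the other two stand upright, down in a well within 3 mm, resting on the caddy with under 6 N each (the full tin: over 7 N) (value of joint lock_bar above 0.045 m and ((height (world z) of tin_a between 0.15 and 0.3 m and angle between tin_a's own z axis and vertical below 0.2 rad and contact force between tin_a and the fingers above 1 N and linear speed of tin_a below 0.03 m/s and contact force between tin_a and caddy below 0.2 N and z of each of tin_b, tin_c in the frame of caddy below 0.009 m and angle between each of tin_b, tin_c's own z axis and vertical below 0.1 rad and (horizontal distance between tin_b and well_left below 0.007 m or horizontal distance between tin_b and well_middle below 0.007 m or horizontal distance between tin_b and well_right below 0.007 m) and contact force between tin_a and tin_b below 0.2 N and contact force between each of tin_b, tin_c and caddy below 6 N and (horizontal distance between tin_c and well_left below 0.007 m or horizontal distance between tin_c and well_middle below 0.007 m or horizontal distance between tin_c and well_right below 0.007 m) and contact force between tin_a and tin_c below 0.2 N) or (height (world z) of tin_b between 0.15 and 0.3 m and angle between tin_b's own z axis and vertical below 0.2 rad and contact force between tin_b and the fingers above 1 N and linear speed of tin_b below 0.03 m/s and contact force between tin_b and caddy below 0.2 N and z of each of tin_a, tin_c in the frame of caddy below 0.009 m and angle between each of tin_a, tin_c's own z axis and vertical below 0.1 rad and (horizontal distance between tin_a and well_left below 0.007 m or horizontal distance between tin_a and well_middle below 0.007 m or horizontal distance between tin_a and well_right below 0.007 m) and contact force between tin_b and tin_a below 0.2 N and contact force between each of tin_a, tin_c and caddy below 6 N and (horizontal distance between tin_c and well_left below 0.007 m or horizontal distance between tin_c and well_middle below 0.007 m or horizontal distance between tin_c and well_right below 0.007 m) and contact force between tin_b and tin_c below 0.2 N) or (height (world z) of tin_c between 0.15 and 0.3 m and angle between tin_c's own z axis and vertical below 0.2 rad and contact force between tin_c and the fingers above 1 N and linear speed of tin_c below 0.03 m/s and contact force between tin_c and caddy below 0.2 N and z of each of tin_a, tin_b in the frame of caddy below 0.009 m and angle between each of tin_a, tin_b's own z axis and vertical below 0.1 rad and (horizontal distance between tin_a and well_left below 0.007 m or horizontal distance between tin_a and well_middle below 0.007 m or horizontal distance between tin_a and well_right below 0.007 m) and contact force between tin_c and tin_a below 0.2 N and contact force between each of tin_a, tin_b and caddy below 6 N and (horizontal distance between tin_b and well_left below 0.007 m or horizontal distance between tin_b and well_middle below 0.007 m or horizontal distance between tin_b and well_right below 0.007 m) and contact force between tin_c and tin_b below 0.2 N))); the arm keeps its last pose, push and grip.
It fails at once if a tin is tipped by more than 0.5 rad (angle between any of tin_a, tin_b, tin_c's own z axis and vertical above 0.5 rad).
It fails at once if a bystander is moved more than 25 mm (distance of any of marker, hex_key_set, multimeter, tape_measure from where it was at the start of the episode above 0.025 m).
It also fails if it takes over 70 s, if anything falls off the work surface, if the arm or the gripper's body presses on something with over 40 N, if the wrist force passes 120 N, or if a joint passes its speed limit or range.

### The arm

A 6-joint arm with a two-finger parallel gripper is mounted at the origin on a cart in front of the work surface, level with it; the furniture and walls round the work are solid. World frame = base frame: x ahead of the robot, y to its left, z up, the work surface at z = 0. Lengths are in m, angles in rad, forces in N, time in s.
With the tool pointing down it reaches from about 0.35 to 0.775 m from the base axis. Payload 7.3 kg.
Tool frame: the origin (TCP) lies midway between the tips of the shut fingers; the grasp point (between the pads) lies 19 mm behind it; z points along the fingers, y is the line along which they close (so a half turn about z gives the same grasp; the last joint's range is limited). The gripper opens to 92 mm and grips with 3 to 60 N. Pads are 19 mm wide; open, the fingers measure 130 mm over their backs; the gripper's body (75 mm by 190 mm) begins 47 mm behind the grasp point.
Start: joints at [-1.257, 0.342, 1.524, -0, 1.275, -0.146], TCP at [0.233, -0.47, 0.196] pointing down, gripper open.
Joint ranges: [-2.53, 2.53], [-0.77, 2.02], [0.04, 2.7], [-1, 4.14], [0.28, 2.66], [-3.11, 3.11]. Speed limits (rad/s): [2.57, 2.57, 3.14, 3.14, 3.14, 3.14].

### API

Orientations are given as [roll, pitch, yaw] about the fixed x, y, z axes, in that order (R = Rz(yaw) Ry(pitch) Rx(roll)).
In Python, from cell import robot, read_camera, camera_params, nets gives the robot as it stands. The module is installed in compiled form; this text tells all that it offers.
- The arm moves only by the tool step_arm, never from a script. Its argument "steps" is a list of rows, each an object of numbers: "x", "y", "z": the shift along the tool's x, y, z as a fraction of full scale; "rx", "ry", "rz": the turn, a rotation vector about the tool's x, y, z as a fraction of full scale; "claw": the opening, from -1 (shut) to 1 (fully open). In form: [{"x": .., "y": .., "z": .., "rx": .., "ry": .., "rz": .., "claw": ..}, ...]. A call has 1 to 12 rows; each row is the pose to reach, as a shift and turn from the pose commanded when the call began, along the tool's axes at that moment; what a row does not reach only later rows make up. Full scale, the value 1, is 750 mm for a shift and pi/4 rad for a turn. A row lasts 1/12 s, in which the tool goes at most 41.7 mm and 7.16 degrees, less where a joint would pass 70% of its speed; a pose out of reach is approached as far as the arm can. A call with a number of a shift or a turn outside -1 to 1 is refused whole. A call with a gripper value outside its range is refused whole. The fingers move at their own pace and stop on an object; "squeeze" is the grip in N (left out, the last holds). Time passes only in rows, so rows that repeat a pose let the fingers close. It gives the time, the measured TCP pose, the force, the opening and the grip force at its end, in the units of the state.
- robot.observe(): the state, without advancing time (a new reading comes with each control period).
- read_camera(name): name is "side" or "top"; returns (picture, depth): 480x640x3 uint8, blue, green, red; 480x640 float32, m along the optical axis (not along the pixel's ray), 0 where there is no reading.
- camera_params(name): a dict with "fx", "fy", "cx", "cy" (pixels), "k1" (the pictures are not rectified: a ray, as slopes to the right and down, at radius r is drawn at 1 + k1 r^2 times it, then the intrinsics apply), "R" (3x3) and "t" (3): a world point X has camera coordinates R X + t. Camera axes: x right, y down, z forward; pixel columns grow to the right and rows downward; lengths in m; the calibration is good to about 2 mm. A picture is of the moment at which its call begins. camera_params takes no time and is no camera call.
- robot.hand_in(): hands the job in; it is judged then, once.
Trained networks look in the newest picture that a camera, given by its name, has taken for a name from the list of things; names that differ only in an ending like _2 or _b are one class to them, and where a whole thing is asked for, a point or a joint stands for the part that bears it (a point fixed in the world has none). Each returns a list of dicts, best first, with "conf" (0 to 1); they miss things now and then, are a little off and sometimes report something else, mostly with a low value. They report only what shows in the picture. A call takes as long as a camera call. They do not tell look-alikes from the thing itself.
- nets.masks_of(camera, query): "region" (480x640 bool, what is visible of it) and "box" ([left, top, right, bottom] in pixels, round what is visible of it).
- nets.landmark_of(camera, query): "pixel" ([row, column] in pixels: a listed point, or the origin of a listed thing).
The state is a dict: "time": time; "qpos": joint angles; "qvel": joint speeds; "joint_efforts": joint torques, N m; "tool_pos": TCP position; "tool_rot": TCP orientation; "contact_force": force on the tool from outside, world axes, zero at the start; "torque": the same for the moment, N m; "opening": finger opening in m; "grip_force": force on a finger pad.
Only numpy, scipy, OpenCV 4.12 (cv2) and the standard library are available. Lean on these libraries where they do the work, as an engineer would, in place of code of your own. Each camera call takes 0.05 s, during which the arm holds its last target. There are 200 camera calls.

## Working session

There is one attempt and no reset: what is moved stays moved. The work goes in short steps, Python scripts to look and compute and a tool call to move; the robot and the scene stay as the last step left them, time stands still between calls to the robot, and variables do not carry over. Pictures are saved under pics/ and viewed, at most 10 in all, crops included, and the job is handed in when it is done.

Besides the shell and the picture viewer there is one more tool, called after "Emit:" as a command line: name --argument value ..., lists and objects as JSON in quotes. step_arm: Moves the arm, as the interface text tells. Its arguments: {"type":"object","properties":{"steps":{"type":"array","items":{"type":"object","properties":{"x":{"type":"number","minimum":-1,"maximum":1},"y":{"type":"number","minimum":-1,"maximum":1},"z":{"type":"number","minimum":-1,"maximum":1},"rx":{"type":"number","minimum":-1,"maximum":1},"ry":{"type":"number","minimum":-1,"maximum":1},"rz":{"type":"number","minimum":-1,"maximum":1},"claw":{"type":"number"}}}},"squeeze":{"type":"number"}},"required":["steps"]}

```bash
mkdir -p pics
cat > h.py <<'E'
import numpy as np, cv2
from cell import robot, read_camera, camera_params, nets
from scipy.spatial.transform import Rotation as Ro
def ray(cam,row,col):
    p=camera_params(cam); xd=(col-p['cx'])/p['fx']; yd=(row-p['cy'])/p['fy']
    x,y=xd,yd
    for _ in range(20):
        f=1+p['k1']*(x*x+y*y); x,y=xd/f,yd/f
    return np.array([x,y,1.0])
def world(cam,row,col,d):
    p=camera_params(cam); return np.array(p['R']).T@(ray(cam,row,col)*d-np.array(p['t']))
def atz(cam,row,col,z):
    p=camera_params(cam);R=np.array(p['R']);c=-R.T@np.array(p['t']);v=R.T@ray(cam,row,col)
    return c+v*(z-c[2])/v[2]
def proj(cam,X):
    p=camera_params(cam);c=np.array(p['R'])@X+np.array(p['t']);x,y=c[:2]/c[2];f=1+p['k1']*(x*x+y*y)
    return p['fy']*y*f+p['cy'],p['fx']*x*f+p['cx']
E
python3 - <<'E'
from h import *
np.set_printoptions(precision=4,suppress=True)
print({k:v for k,v in robot.observe().items()})
for c in('top','side'):
    im,d=read_camera(c); cv2.imwrite(f'pics/{c}0.png',im)
    for q in('tin_a','lock_grip','lock_bar','caddy','well_left','well_middle','well_right'):
        for r in nets.landmark_of(c,q):
            row,col=r['pixel']; i,j=int(round(row)),int(round(col)); 
            dd=d[i,j] if 0<=i<480 and 0<=j<640 else 0
            print(c,q,round(r['conf'],2),np.round(r['pixel'],1),world(c,row,col,dd) if dd else None)
E
```

```text
{'time': 0.0, 'qpos': array([-1.257 ,  0.3427,  1.5251, -0.    ,  1.2754, -0.146 ]), 'qvel': array([ 0.0008,  0.0007,  0.001 ,  0.0003, -0.0005, -0.0001]), 'joint_efforts': array([  0.0013, -43.1237, -24.4218,   0.0718,   0.0559,  -0.0001]), 'tool_pos': array([ 0.2328, -0.47  ,  0.1954]), 'tool_rot': array([-3.14  , -0.0002,  0.4598]), 'contact_force': array([-0.5571,  0.0967, -0.5469]), 'torque': array([ 0.0552, -0.0681,  0.0054]), 'grip_force': 0.0, 'opening': 0.09177164615567718}Traceback (most recent call last):
  File "<stdin>", line 7, in <module>
ValueError: it knows: caddy, duct_tape, hex_key_set, lock_grip, marker, masking_tape, multimeter, pliers, tape_measure, tin, well_left, well_middle, well_right
```

Run:
```python
from h import *
np.set_printoptions(precision=4,suppress=True)
for c in('top','side'):
    im,d=read_camera(c); cv2.imwrite(f'pics/{c}0.png',im); np.save(f'{c}d.npy',d)
    for q in('tin','lock_grip','caddy','well_left','well_middle','well_right'):
        for r in nets.landmark_of(c,q):
            row,col=r['pixel']; i,j=int(round(row)),int(round(col)); 
            dd=d[i,j] if 0<=i<480 and 0<=j<640 else 0
            print(c,q,round(r['conf'],2),np.round(r['pixel'],1),world(c,row,col,dd) if dd else None)
```

```text
side tin 0.91 [265.2 318. ] [0.5291 0.0474 0.0486]
side tin 0.85 [244.3 332.7] [ 0.5574 -0.0376  0.0364]
side tin 0.74 [288.3 296.5] [0.5081 0.1437 0.0644]
side tin 0.57 [314.7 230.9] [0.5819 0.2974 0.0373]
side tin 0.28 [259.8 357.7] [ 0.4802 -0.0536  0.0214]
side tin 0.24 [203.3 319. ] [ 0.6282 -0.0591  0.129 ]
side lock_grip 0.61 [203.6 321.7] [ 0.6232 -0.0642  0.1276]
side caddy 0.88 [265.1 316.2] [0.5321 0.051  0.0498]
side well_left 0.67 [291.  290.1] [0.5198 0.1553 0.0532]
side well_middle 0.76 [267.2 314. ] [0.5331 0.0582 0.0466]
side well_right 0.6 [244.1 336.7] [ 0.5492 -0.0448  0.0377]
```

View pics/top0.png

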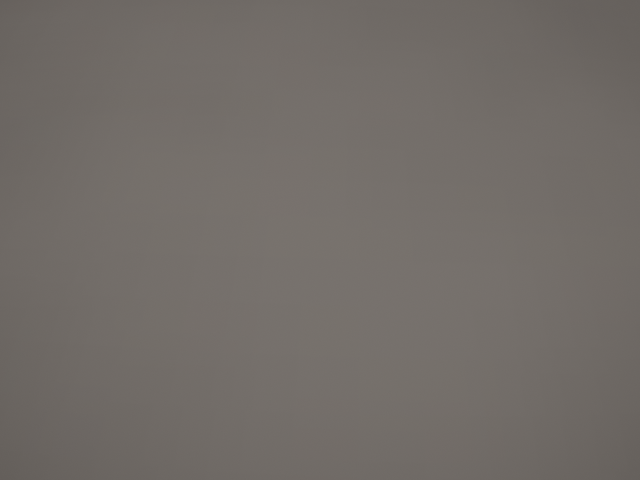

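View pics/side0.png

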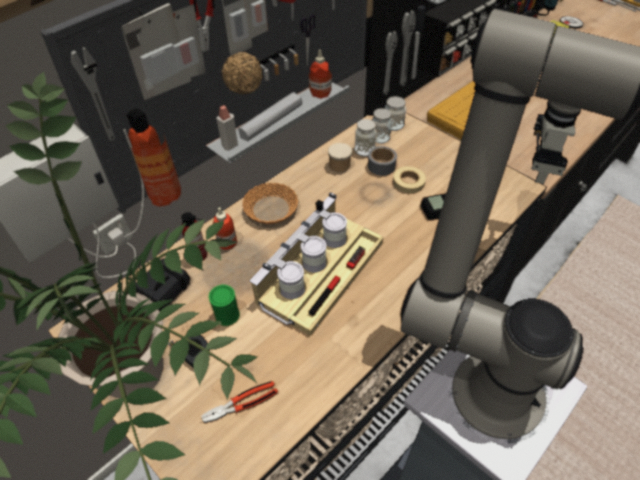

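The top camera shows only blank grey. In the side view the tins are at about (row 278, col 290), (250, 313) and (228, 334), and the black grip is near (204, 320). The green look-alike is at (305, 223). The other things that resemble tins are the duct tape at (160, 382) and the jars at (130, 370). I choose the three tins in the caddy and will check them in a crop.

Run:
```python
from h import *
np.set_printoptions(precision=4,suppress=True)
for c in('top','side'):
    p=camera_params(c);R=np.array(p['R']);print(c,{k:p[k] for k in('fx','fy','cx','cy','k1')},-R.T@p['t'],R[2])
d=np.load('topd.npy');print(d.min(),d.max(),np.median(d))
d=np.load('sided.npy');im=cv2.imread('pics/side0.png')
cv2.imwrite('pics/crop0.png',cv2.resize(im[185:335,240:400],(800,750),interpolation=cv2.INTER_CUBIC)[:600] if 0 else cv2.resize(im[185:335,240:400],(640,600),interpolation=cv2.INTER_CUBIC))
# point cloud
rr,cc=np.mgrid[150:360,200:420]; P=[]
for i,j in zip(rr.ravel(),cc.ravel()):
    if d[i,j]>0: P.append(np.r_[world('side',i,j,d[i,j]),i,j])
P=np.array(P);np.save('P.npy',P)
m=(P[:,0]>.35)&(P[:,0]<.75)&(P[:,1]>-.2)&(P[:,1]<.3)
print(np.histogram(P[m,2],bins=np.arange(-.02,.16,.01)))
```

```text
top {'fx': 602.4352876541719, 'fy': 602.4352876541719, 'cx': 324.65661826306916, 'cy': 235.69607712257303, 'k1': -0.19073262736656138} [-0.5975 -0.0246  1.5606] [ 0.6259  0.0186 -0.7797]
side {'fx': 507.7855879723641, 'fy': 507.7855879723641, 'cx': 322.354577798929, 'cy': 239.56065482537088, 'k1': -0.11122901220733157} [-0.0518  0.6064  1.0893] [ 0.4621 -0.4589 -0.7588]
0.0 0.1696166 0.107964754Traceback (most recent call last):
  File "<stdin>", line 11, in <module>
  File "h.py", line 11, in world
    p=camera_params(cam); return np.array(p['R']).T@(ray(cam,row,col)*d-np.array(p['t']))
                                                     ~~~^^^^^^^^^^^^^
  File "h.py", line 5, in ray
    p=camera_params(cam); xd=(col-p['cx'])/p['fx']; yd=(row-p['cy'])/p['fy']
ValueError: time passes only in moves, steps and waits
```

View pics/crop0.png

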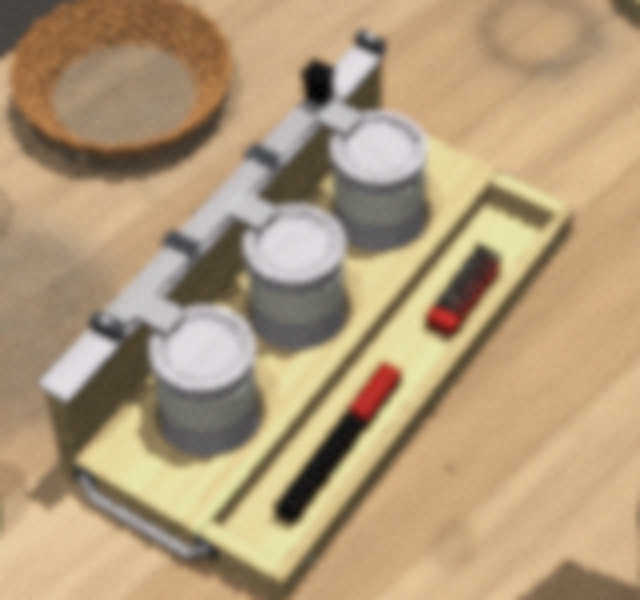

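```bash
cat > h.py <<'E'
import numpy as np, cv2
from cell import robot, read_camera, camera_params, nets
from scipy.spatial.transform import Rotation as Ro
from scipy.optimize import minimize, least_squares
_c={}
def par(cam):
    if cam not in _c:
        p=camera_params(cam);_c[cam]=(np.array([[p['fx'],0,p['cx']],[0,p['fy'],p['cy']],[0,0,1]]),np.array([p['k1'],0,0,0,0]),np.array(p['R']),np.array(p['t']))
    return _c[cam]
def world(cam,rc,d):
    K,D,R,t=par(cam);rc=np.atleast_2d(np.asarray(rc,float))
    u=cv2.undistortPoints(rc[:,None,::-1].copy(),K,D)[:,0]
    return (np.c_[u,np.ones(len(u))]*np.reshape(d,(-1,1))-t)@R
def atz(cam,rc,z):
    K,D,R,t=par(cam);c=-R.T@t;v=world(cam,rc,np.ones(len(np.atleast_2d(rc))))-c
    return c+v*((np.asarray(z)-c[2])/v[:,2])[:,None]
def proj(cam,X):
    K,D,R,t=par(cam);return cv2.projectPoints(np.atleast_2d(X).astype(float),cv2.Rodrigues(R)[0],t,K,D)[0][:,0,::-1]
E
python3 - <<'E'
from h import *
np.set_printoptions(precision=4,suppress=True)
d=np.load('sided.npy');rr,cc=np.mgrid[150:360,200:420];rc=np.c_[rr.ravel(),cc.ravel()];dd=d[rc[:,0],rc[:,1]]
ok=dd>0;P=world('side',rc[ok],dd[ok]);np.save('P.npy',np.c_[P,rc[ok]])
m=(P[:,0]>.35)&(P[:,0]<.75)&(P[:,1]>-.2)&(P[:,1]<.3)
h=np.histogram(P[m,2],bins=np.arange(-.02,.16,.01));print(h[0])
lids=[[271.75,291],[245.75,314],[222,334.5]]
L=atz('side',lids,np.full(3,.096));print(L)
v=L[2]-L[0];print('len',np.linalg.norm(v),'yaw',np.arctan2(-v[1],-v[0])-np.pi/2)
G=atz('side',[[205.75,319.75]],[.117]);print(G)
# lid points near estimated centres
for l in L:
    s=(np.hypot(*(P-l)[:,:2].T)<.045)&(P[:,2]>.085)&(P[:,2]<.101);q=P[s];print(s.sum(),q.mean(0),(q.min(0)+q.max(0))/2,q[:,2].std())
s=(P[:,2]>.108)&(P[:,2]<.14)&m;print(P[s][:30])
E
```

```text
[   1 7140 5567  858 2443 1197  277  329  386  383  672 1565  685   26
   33   17    0]
[[ 0.5363  0.133   0.096 ]
 [ 0.5541  0.0353  0.096 ]
 [ 0.5727 -0.0606  0.096 ]]
len 0.19701692526714695 yaw 0.18609933823807445
[[ 0.6287 -0.0623  0.117 ]]
467 [0.5378 0.1343 0.0936] [0.5435 0.1334 0.093 ] 0.0028067452685647306
424 [0.5561 0.0363 0.0933] [0.5609 0.0359 0.0932] 0.0029500073013130406
382 [ 0.5749 -0.0621  0.0935] [ 0.5793 -0.0639  0.0934] 0.0028766073609905623
[[ 0.64   -0.1257  0.1123]
 [ 0.643  -0.1209  0.1098]
 [ 0.6417 -0.1235  0.1088]
 [ 0.6384 -0.124   0.1107]
 [ 0.6383 -0.1279  0.108 ]
 [ 0.6339 -0.1273  0.1114]
 [ 0.6413 -0.1191  0.1084]
 [ 0.6349 -0.1243  0.109 ]
 [ 0.6347 -0.1201  0.1083]
 [ 0.6317 -0.1209  0.1097]
 [ 0.642  -0.0693  0.1283]
 [ 0.6386 -0.0622  0.132 ]
 [ 0.6379 -0.0653  0.1302]
 [ 0.638  -0.0691  0.1274]
 [ 0.6333 -0.0682  0.1313]
 [ 0.641  -0.0607  0.1276]
 [ 0.6373 -0.0609  0.1301]
 [ 0.6332 -0.0606  0.1331]
 [ 0.6312 -0.0623  0.1332]
 [ 0.6305 -0.0654  0.1314]
 [ 0.6293 -0.0679  0.1305]
 [ 0.6282 -0.0705  0.1293]
 [ 0.6267 -0.0729  0.1286]
 [ 0.6394 -0.0553  0.1289]
 [ 0.6358 -0.0555  0.1313]
 [ 0.6351 -0.0586  0.1295]
 [ 0.6335 -0.0608  0.129 ]
 [ 0.6292 -0.0603  0.1323]
 [ 0.6298 -0.0646  0.1287]
 [ 0.6261 -0.0646  0.1313]]
```

```bash
cat >> h.py <<'E'
import json,os,sys
def move(pos,yaw):
    "values for a move from the commanded pose (cmd.json) to pos,yaw (tool down)"
    c=json.load(open('cmd.json')) if os.path.exists('cmd.json') else [.233,-.47,.196,.46]
    R0=Ro.from_euler('xyz',[np.pi,0,c[3]]);R1=Ro.from_euler('xyz',[np.pi,0,yaw])
    s=R0.inv().apply(np.array(pos)-c[:3])/.75;r=(R0.inv()*R1).as_rotvec()/(np.pi/4)
    n=np.linalg.norm(s)*.75/.0417;print('shift',np.round(s,4),'turn',np.round(r,4),'rows>=',round(n,1),round(np.linalg.norm(r)*45/7.16,1))
    return s,r
def setcmd(s,rz=0):
    c=json.load(open('cmd.json')) if os.path.exists('cmd.json') else [.233,-.47,.196,.46]
    R0=Ro.from_euler('xyz',[np.pi,0,c[3]]);p=np.array(c[:3])+R0.apply(np.array(s)*.75)
    json.dump([*p,c[3]-rz*np.pi/4],open('cmd.json','w'))
def st():
    o=robot.observe();print(round(o['time'],2),np.round(o['tool_pos'],4),np.round(o['tool_rot'],3),'F',np.round(o['contact_force'],2),'open',round(o['opening'],4),'grip',round(o['grip_force'],2),json.load(open('cmd.json')) if os.path.exists('cmd.json') else '')
E
python3 - <<'E'
from h import *
np.set_printoptions(precision=4,suppress=True)
mod=np.array([[0,.1,.096],[0,0,.096],[0,-.1,.096],[-.111,-.178,.03],[-.111,.178,0]])
pix=np.array([[271.75,291],[245.75,314],[222,334.5],[238.75,383],[332.5,310.75]])
def X(p,m): 
    c,s=np.cos(p[2]),np.sin(p[2]);return np.c_[p[0]+c*m[:,0]-s*m[:,1],p[1]+s*m[:,0]+c*m[:,1],m[:,2]]
r=least_squares(lambda p:(proj('side',X(p,mod))-pix).ravel(),[.554,.036,.186]);p=r.x
print(p);print(r.fun.reshape(-1,2))
np.save('pose.npy',p)
im=cv2.imread('pics/side0.png')
P=np.load('P.npy')[:,:3];c,s=np.cos(p[2]),np.sin(p[2]);Q=np.c_[(P[:,:2]-p[:2])@np.array([[c,-s],[s,c]]),P[:,2]]
g=Q[(Q[:,2]>.118)&(Q[:,2]<.14)&(abs(Q[:,1])<.17)&(Q[:,0]>.03)&(Q[:,0]<.08)];print('grip',g.shape,g.min(0),g.max(0),g.mean(0))
b=Q[(Q[:,2]>.095)&(abs(Q[:,1])<.19)&(Q[:,0]>.04)&(Q[:,0]<.075)];print('bar',np.percentile(b[:,0],[2,50,98]),np.percentile(b[:,1],[0,100]))
f=Q[(Q[:,2]>.02)&(Q[:,2]<.04)&(abs(Q[:,1])<.22)&(Q[:,0]>-.13)&(Q[:,0]<.03)];print('deck',f.min(0),f.max(0))
G=atz('side',[[205.75,319.75]],[.117])[0];print('grip caddy',(G[:2]-p[:2])@np.array([[c,-s],[s,c]]))
for i in range(3):print(X(p,mod)[i])
E
```

```text
[0.5565 0.0342 0.1735]
[[-0.7288 -0.7277]
 [-0.7168 -0.3658]
 [-0.9289  0.6785]
 [-2.3746  1.1343]
 [ 3.6314 -0.5667]]
grip (56, 3) [ 0.0454 -0.1176  0.1186] [ 0.0669 -0.097   0.1337] [ 0.0551 -0.106   0.1274]
bar [0.0425 0.0532 0.0663] [-0.1778  0.1802]
deck [-0.1138 -0.1786  0.0201] [0.03   0.1843 0.0399]
grip caddy [ 0.0545 -0.1075]
[0.5392 0.1327 0.096 ]
[0.5565 0.0342 0.096 ]
[ 0.5737 -0.0643  0.096 ]
```

```bash
cat >> h.py <<'E'
def cad(x,y,z):
    p=np.load('pose.npy');c,s=np.cos(p[2]),np.sin(p[2]);return np.array([p[0]+c*x-s*y,p[1]+s*x+c*y,z])
E
python3 - <<'E'
from h import *
a=cad(.055,-.062,.24);print(a,cad(.055,-.062,.116));move(a,.175)
E
```

```text
[ 0.62133785 -0.0173538   0.24      ] [ 0.62133785 -0.0173538   0.116     ]
shift [ 0.7319 -0.3109 -0.0587] turn [ 0.     -0.      0.3629] rows>= 14.3 2.3
```

Emit:
step_arm --steps '[{"z": -0.0587,"claw": -1},{"x": 0.37,"y": -0.155,"z": -0.0587,"rz": 0.363,"claw": -1},{"x": 0.37,"y": -0.155,"z": -0.0587,"rz": 0.363,"claw": -1},{"x": 0.37,"y": -0.155,"z": -0.0587,"rz": 0.363,"claw": -1},{"x": 0.37,"y": -0.155,"z": -0.0587,"rz": 0.363,"claw": -1},{"x": 0.37,"y": -0.155,"z": -0.0587,"rz": 0.363,"claw": -1},{"x": 0.37,"y": -0.155,"z": -0.0587,"rz": 0.363,"claw": -1},{"x": 0.37,"y": -0.155,"z": -0.0587,"rz": 0.363,"claw": -1},{"x": 0.37,"y": -0.155,"z": -0.0587,"rz": 0.363,"claw": -1},{"x": 0.37,"y": -0.155,"z": -0.0587,"rz": 0.363,"claw": -1},{"x": 0.37,"y": -0.155,"z": -0.0587,"rz": 0.363,"claw": -1},{"x": 0.37,"y": -0.155,"z": -0.0587,"rz": 0.363,"claw": -1}]'

```text
$.steps[0]: bad value
```

Run:
```python
from h import *
setcmd([.37,-.155,-.0587],.363);st();move(cad(.055,-.062,.24),.175)
```

```text
0.85 [ 0.233  -0.4705  0.1962] [ 3.142 -0.     0.46 ] F [-0.25  0.01 -0.56] open 0.0919 grip 0.0 [0.4300456006285916, -0.24263829747972593, 0.240025, 0.17490046668672632]
shift [ 0.3034 -0.2514  0.    ] turn [ 0.      0.     -0.0001] rows>= 7.1 0.0
```

```bash
rm cmd.json
```

Emit:
step_arm --steps '[{"x": 0,"y": 0,"z": -0.0587,"rx": 0,"ry": 0,"rz": 0,"claw": -1},{"x": 0.37,"y": -0.155,"z": -0.0587,"rx": 0,"ry": 0,"rz": 0.363,"claw": -1},{"x": 0.37,"y": -0.155,"z": -0.0587,"rx": 0,"ry": 0,"rz": 0.363,"claw": -1},{"x": 0.37,"y": -0.155,"z": -0.0587,"rx": 0,"ry": 0,"rz": 0.363,"claw": -1},{"x": 0.37,"y": -0.155,"z": -0.0587,"rx": 0,"ry": 0,"rz": 0.363,"claw": -1},{"x": 0.37,"y": -0.155,"z": -0.0587,"rx": 0,"ry": 0,"rz": 0.363,"claw": -1},{"x": 0.37,"y": -0.155,"z": -0.0587,"rx": 0,"ry": 0,"rz": 0.363,"claw": -1},{"x": 0.37,"y": -0.155,"z": -0.0587,"rx": 0,"ry": 0,"rz": 0.363,"claw": -1},{"x": 0.37,"y": -0.155,"z": -0.0587,"rx": 0,"ry": 0,"rz": 0.363,"claw": -1},{"x": 0.37,"y": -0.155,"z": -0.0587,"rx": 0,"ry": 0,"rz": 0.363,"claw": -1},{"x": 0.37,"y": -0.155,"z": -0.0587,"rx": 0,"ry": 0,"rz": 0.363,"claw": -1},{"x": 0.37,"y": -0.155,"z": -0.0587,"rx": 0,"ry": 0,"rz": 0.363,"claw": -1}]'

```text
time: 1.85
tool_pos: [0.4296, -0.2439, 0.2401]
tool_rot: [3.141, 0.0, 0.174]
contact_force: [-0.5, -0.5, 0.5]
opening: 0.0163
grip_force: 0.0
```

Run:
```python
from h import *
setcmd([.37,-.155,-.0587],.363);st();s,r=move(cad(.055,-.062,.24),.175);print(proj('side',cad(.055,-.107,.117)))
```

```text
1.85 [ 0.4296 -0.2439  0.2401] [3.141 0.    0.174] F [-0.48 -0.48  0.54] open 0.0163 grip 0.0 [0.4300456006285916, -0.24263829747972593, 0.240025, 0.17490046668672632]
shift [ 0.3034 -0.2514  0.    ] turn [ 0.      0.     -0.0001] rows>= 7.1 0.0
[[205.79417172 319.50256528]]
```

Emit:
step_arm --steps '[{"x": 0.303,"y": -0.251,"z": 0,"rx": 0,"ry": 0,"rz": 0,"claw": -1},{"x": 0.303,"y": -0.251,"z": 0,"rx": 0,"ry": 0,"rz": 0,"claw": -1},{"x": 0.303,"y": -0.251,"z": 0,"rx": 0,"ry": 0,"rz": 0,"claw": -1},{"x": 0.303,"y": -0.251,"z": 0,"rx": 0,"ry": 0,"rz": 0,"claw": -1},{"x": 0.303,"y": -0.251,"z": 0,"rx": 0,"ry": 0,"rz": 0,"claw": -1},{"x": 0.303,"y": -0.251,"z": 0,"rx": 0,"ry": 0,"rz": 0,"claw": -1},{"x": 0.303,"y": -0.251,"z": 0,"rx": 0,"ry": 0,"rz": 0,"claw": -1},{"x": 0.303,"y": -0.251,"z": 0,"rx": 0,"ry": 0,"rz": 0,"claw": -1},{"x": 0.303,"y": -0.251,"z": 0.1,"rx": 0,"ry": 0,"rz": 0,"claw": -1},{"x": 0.303,"y": -0.251,"z": 0.1,"rx": 0,"ry": 0,"rz": 0,"claw": -1},{"x": 0.303,"y": -0.251,"z": 0.1,"rx": 0,"ry": 0,"rz": 0,"claw": -1}]'

```text
time: 2.77
tool_pos: [0.6168, -0.0195, 0.1579]
tool_rot: [-3.138, 0.013, 0.173]
contact_force: [-1.6, 0.3, -1.6]
opening: 0.0003
grip_force: 0.0
```

Run:
```python
from h import *
setcmd([.303,-.251,.1]);im,d=read_camera('side');st();move(cad(.055,-.062,.116),.175)
cv2.imwrite('pics/s1.png',cv2.resize(im[130:280,240:400],(640,600),interpolation=cv2.INTER_CUBIC))
```

```text
2.82 [ 0.6186 -0.0198  0.1618] [-3.139  0.008  0.173] F [-0.54 -0.1   0.51] open 0.0005 grip 0.0 [0.6210712378541983, -0.017716464563152512, 0.16502499999999992, 0.17490046668672632]
shift [ 0.0004 -0.0004  0.0654] turn [ 0.      0.     -0.0001] rows>= 1.2 0.0
```

View pics/s1.png

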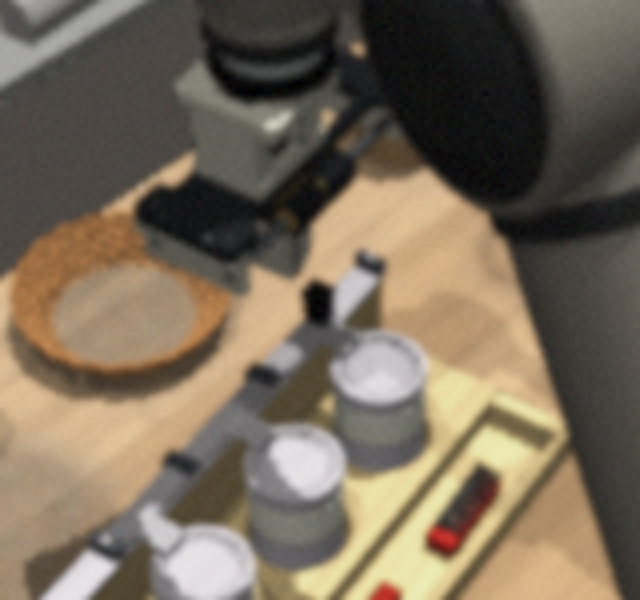

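Emit:
step_arm --steps '[{"x": 0,"y": 0,"z": 0.065,"rx": 0,"ry": 0,"rz": 0,"claw": -1},{"x": 0,"y": 0,"z": 0.065,"rx": 0,"ry": 0,"rz": 0,"claw": -1},{"x": 0,"y": 0,"z": 0.065,"rx": 0,"ry": 0,"rz": 0,"claw": -1},{"x": 0,"y": 0,"z": 0.065,"rx": 0,"ry": 0,"rz": 0,"claw": -1},{"x": 0,"y": 0.012,"z": 0.065,"rx": 0,"ry": 0,"rz": 0,"claw": -1},{"x": 0,"y": 0.02,"z": 0.065,"rx": 0,"ry": 0,"rz": 0,"claw": -1},{"x": 0,"y": 0.03,"z": 0.065,"rx": 0,"ry": 0,"rz": 0,"claw": -1},{"x": 0,"y": 0.04,"z": 0.065,"rx": 0,"ry": 0,"rz": 0,"claw": -1},{"x": 0,"y": 0.05,"z": 0.065,"rx": 0,"ry": 0,"rz": 0,"claw": -1},{"x": 0,"y": 0.06,"z": 0.065,"rx": 0,"ry": 0,"rz": 0,"claw": -1},{"x": 0,"y": 0.06,"z": 0.065,"rx": 0,"ry": 0,"rz": 0,"claw": -1}]'

```text
time: 3.73
tool_pos: [0.6292, -0.0645, 0.1164]
tool_rot: [3.141, -0.0, 0.173]
contact_force: [0.0, -0.7, -0.9]
opening: 0.0003
grip_force: 0.0
```

Run:
```python
from h import *
setcmd([0,.06,.065]);st()
```

```text
3.73 [ 0.6292 -0.0645  0.1164] [ 3.141 -0.     0.173] F [ 0.   -0.71 -0.87] open 0.0003 grip 0.0 [0.628901693417829, -0.06202993842456408, 0.1162749999999999, 0.17490046668672632]
```

Run:
```python
from h import *
im,d=read_camera('side');st()
cv2.imwrite('pics/s2.png',cv2.resize(im[150:270,260:420],(800,600),interpolation=cv2.INTER_CUBIC))
print(proj('side',robot.observe()['tool_pos']))
for r in nets.landmark_of('side','lock_grip'):print(r)
```

```text
3.78 [ 0.6291 -0.0636  0.1163] [3.142 0.    0.173] F [ 0.02 -0.09  0.05] open 0.0004 grip 0.0 [0.628901693417829, -0.06202993842456408, 0.1162749999999999, 0.17490046668672632]
[[205.6186426  320.02322807]]
{'pixel': [204.5, 318.1], 'conf': 0.62}
```

View pics/s2.png

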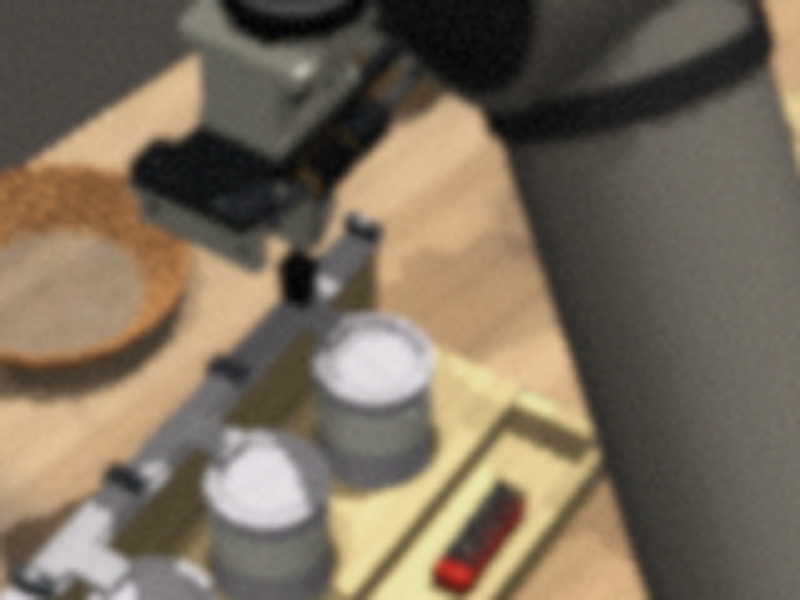

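Run:
```python
from h import *
np.set_printoptions(precision=3,suppress=True)
im,d=read_camera('side');st()
pts=[(265,265),(250,262),(230,245),(200,225),(308,240),(315,230),(298,275),(298,262),(290,190),(170,170),(360,120),(362,227)]
for c,r in pts:
    j,i=260+c/5,150+r/5;w=d[int(round(i)),int(round(j))];print((c,r),w,world('side',[[i,j]],[w])[0])
```

```text
3.88 [ 0.629 -0.063  0.116] [-3.141  0.     0.174] F [-0.79 -0.42 -0.38] open 0.0004 grip 0.0 [0.628901693417829, -0.06202993842456408, 0.1162749999999999, 0.17490046668672632]
(265, 265) 1.5321571 [ 0.734 -0.138 -0.001]
(250, 262) 1.224948 [0.583 0.016 0.219]
(230, 245) 1.2248055 [0.594 0.018 0.224]
(200, 225) 1.2126848 [0.603 0.029 0.239]
(308, 240) 1.3248823 [ 0.619 -0.06   0.155]
(315, 230) 1.3292876 [ 0.621 -0.068  0.155]
(298, 275) 1.3404125 [ 0.621 -0.054  0.132]
(298, 262) 1.3501678 [ 0.629 -0.062  0.129]
(290, 190) 1.2416291 [ 0.596 -0.025  0.229]
(170, 170) 1.2136632 [0.627 0.024 0.256]
(360, 120) 1.2703615 [ 0.604 -0.084  0.232]
(362, 227) 1.393987 [ 0.636 -0.119  0.11 ]
```

Run:
```python
from h import *
im,d=read_camera('side');st()
a=cv2.imread('pics/side0.png')
x=[cv2.resize(k[180:285,255:345],(514,600),interpolation=cv2.INTER_CUBIC)[:, :400] for k in (a,im)]
cv2.imwrite('pics/cmp.png',np.hstack([cv2.resize(k[185:275,262:342],(400,450),interpolation=cv2.INTER_LANCZOS4) for k in (a,im)]))
```

```text
3.93 [ 0.6289 -0.0623  0.1163] [-3.141  0.     0.175] F [0.2  0.56 0.16] open 0.0005 grip 0.0 [0.628901693417829, -0.06202993842456408, 0.1162749999999999, 0.17490046668672632]
```

View pics/cmp.png

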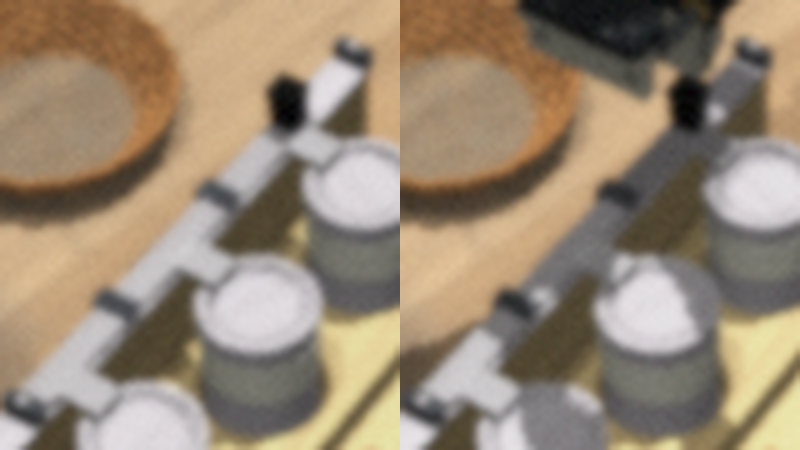

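Run:
```python
from h import *
np.set_printoptions(precision=3,suppress=True,linewidth=160)
im,d=read_camera('side');d0=np.load('sided.npy')
rr,cc=np.mgrid[190:214,308:332]
for nm,D in(('before',d0),('now',d)):
    W=world('side',np.c_[rr.ravel(),cc.ravel()],D[rr,cc].ravel()).reshape(24,24,3)
    print(nm,'z mm');print((W[::2,::2,2]*1000).astype(int));print('x');print((W[::2,::2,0]*1000).astype(int))
    print('y');print((W[::2,::2,1]*1000).astype(int))
```

```text
before z mm
[[   0    3    0   -4    0    1   -1   -1    0    1    1    0]
 [   0   -4    0    0    0   -3    0   -1   -1    0    0  106]
 [   0    0   -1    2   -3   -3    4   -3   -1   -1   -1  105]
 [   0   -1   -5    0   -2    0   -1    3    1    2   99   99]
 [  -1    2    2   -1   -1    0    0    0    2   -4   92   98]
 [  -2    0   -2    0    0  130  131   -1    0   99   95  100]
 [   6   -1    1 1089  131  129  128  130   98   95   96   95]
 [   3   -1   -6   -2  126  133  129  126   93   96   98   92]
 [  -6   -5    0   -2  114  118  124  118   96   97   97   82]
 [   0   -1   -3    0  111  115  114  109  101   99   85   76]
 [   2    2    1    1  100  106  106  102   97   83   75   68]
 [  -2    0   -1  104  103   99  104   94   98  104  100   62]]
x
[[784 777 775 774 767 761 758 754 748 743 738 734]
 [777 777 769 764 760 758 751 748 744 738 733 652]
 [772 768 764 757 756 752 742 743 737 732 728 647]
 [765 762 760 753 750 743 740 732 729 724 650 646]
 [760 753 748 747 742 737 733 728 722 723 650 641]
 [755 749 746 740 736 637 633 723 718 644 642 635]
 [742 744 737 -51 635 6
[... 2338 characters left out ...]
 -214]
 [  18   15   12    2  -13  -45  -49  -60  -70  -80 -201 -126]
 [  23   19   12   -4  -45  -45  -50  -64  -70 -191 -197 -121]
 [  24   21   13  -43  -46  -45  -50  -59  -67 -188 -119 -121]
 [  25   21   12 -155  -45  -46  -52  -60  -68 -176 -115 -118]
 [  17   18   11 -149 -152  -65  -49  -59 -171 -106 -108 -111]
 [  16   17   12 -142  -57  -59  -63  -66  -94  -98 -102 -105]
 [-124   18   13 -136  -53  -56  -57  -64  -86  -90  -97 -101]
 [-117 -126 -125 -131  -56  -55  -57  -65  -85  -87  -89 -102]
 [-112 -116 -121 -122  -53  -56  -56  -61  -72  -83  -94 -105]
 [-103 -110 -114 -117  -54  -55  -56  -63  -74  -84  -93 -101]
 [ -99 -106 -105  -46  -48  -54  -56  -60  -64  -68  -73 -104]]
```

Emit:
step_arm --steps '[{"x": 0,"y": -0.03,"z": 0,"rx": 0,"ry": 0,"rz": 0,"claw": -1},{"x": 0,"y": -0.065,"z": 0,"rx": 0,"ry": 0,"rz": 0,"claw": -1},{"x": 0,"y": -0.065,"z": 0,"rx": 0,"ry": 0,"rz": 0,"claw": -1},{"x": 0,"y": -0.065,"z": 0.015,"rx": 0,"ry": 0,"rz": 0,"claw": -1},{"x": 0,"y": -0.065,"z": 0.015,"rx": 0,"ry": 0,"rz": 0,"claw": -1},{"x": 0,"y": -0.065,"z": 0.015,"rx": 0,"ry": 0,"rz": 0,"claw": -1}]'

```text
time: 4.48
tool_pos: [0.6199, -0.0151, 0.1039]
tool_rot: [-3.141, 0.002, 0.174]
contact_force: [0.6, -0.3, -0.4]
opening: 0.0004
grip_force: 0.0
```

```bash
cat >> h.py <<'E'
def tocad(P):
    p=np.load('pose.npy');c,s=np.cos(p[2]),np.sin(p[2]);return np.c_[(P[:,:2]-p[:2])@np.array([[c,-s],[s,c]]),P[:,2]]
def cloud(d,r0=120,r1=350,c0=220,c1=420):
    rr,cc=np.mgrid[r0:r1,c0:c1];D=d[rr,cc].ravel();k=D>0
    return world('side',np.c_[rr.ravel(),cc.ravel()][k],D[k])
E
python3 - <<'E'
from h import *
np.set_printoptions(precision=3,suppress=True)
setcmd([0,-.065,.015]);im,d=read_camera('side');st()
T=robot.observe()['tool_pos'];tc=tocad(T[None])[0];print('tcp caddy',tc)
Q=tocad(cloud(d))-tc
f=Q[(abs(Q[:,0])<.03)&(abs(Q[:,1])<.035)&(Q[:,2]>.005)&(Q[:,2]<.1)]
for a in np.arange(.005,.1,.01):
    g=f[(f[:,2]>=a)&(f[:,2]<a+.01)]; print(round(a,3),len(g),g.min(0) if len(g) else'',g.max(0) if len(g) else '')
E
```

```text
4.53 [ 0.62  -0.015  0.104] [-3.142  0.001  0.174] F [ 0.29  0.43 -0.42] open 0.0003 grip 0.0 [0.6204186998905624, -0.01402367507470155, 0.1050249999999999, 0.17490046668672632]
tcp caddy [ 0.054 -0.06   0.104]
0.005 1 [0.    0.025 0.006] [0.    0.025 0.006]
0.015 0  
0.025 3 [-0.011 -0.007  0.031] [-0.01  -0.002  0.034]
0.035 24 [-0.014 -0.014  0.035] [0.004 0.018 0.045]
0.045 32 [-0.013 -0.016  0.045] [0.004 0.021 0.055]
0.055 23 [-0.014 -0.015  0.055] [-0.002  0.02   0.064]
0.065 8 [-0.011  0.009  0.065] [0.004 0.02  0.074]
0.075 3 [-0.012  0.016  0.075] [0.    0.02  0.077]
0.085 2 [-0.008  0.03   0.091] [-0.005  0.031  0.094]
0.095 5 [-0.014  0.03   0.096] [-0.008  0.034  0.1  ]
```

Emit:
step_arm --steps '[{"x": 0,"y": 0,"z": 0.015,"rx": 0,"ry": 0,"rz": 0,"claw": -1},{"x": 0,"y": 0,"z": 0.028,"rx": 0,"ry": 0,"rz": 0,"claw": -1},{"x": 0,"y": 0,"z": 0.028,"rx": 0,"ry": 0,"rz": 0,"claw": -1},{"x": 0,"y": 0.015,"z": 0.028,"rx": 0,"ry": 0,"rz": 0,"claw": -1},{"x": 0,"y": 0.025,"z": 0.028,"rx": 0,"ry": 0,"rz": 0,"claw": -1},{"x": 0,"y": 0.035,"z": 0.028,"rx": 0,"ry": 0,"rz": 0,"claw": -1},{"x": 0,"y": 0.045,"z": 0.028,"rx": 0,"ry": 0,"rz": 0,"claw": -1},{"x": 0,"y": 0.045,"z": 0.028,"rx": 0,"ry": 0,"rz": 0,"claw": -1}]'

```text
time: 5.2
tool_pos: [0.6269, -0.0497, 0.0844]
tool_rot: [3.141, -0.001, 0.173]
contact_force: [-0.2, -0.4, 0.1]
opening: 0.0003
grip_force: 0.0
```

```bash
cat >> h.py <<'E'
def griploc(d):
    Q=tocad(cloud(d));g=Q[(Q[:,2]>.11)&(Q[:,2]<.135)&(Q[:,0]>.04)&(Q[:,0]<.07)&(Q[:,1]<-.06)]
    print('grip/finger pts',len(g),np.round(g.min(0),3),np.round(g.max(0),3))
    t=Q[(Q[:,2]>.09)&(Q[:,2]<.11)&(Q[:,0]>.033)&(Q[:,0]<.042)];print('tongue y',np.histogram(t[:,1],bins=np.arange(-.18,.19,.01))[0])
E
python3 - <<'E'
from h import *
setcmd([0,.045,.028]);im,d=read_camera('side');st();print(tocad(robot.observe()['tool_pos'][None]))
griploc(np.load('sided.npy'));griploc(d)
E
```

```text
5.25 [ 0.6267 -0.0491  0.0844] [ 3.141e+00 -1.000e-03  1.730e-01] F [0.86 0.06 0.03] open 0.0007 grip 0.0 [0.6262915415632855, -0.04725878047076022, 0.08402499999999989, 0.17490046668672632]
[[ 0.05478628 -0.0941855   0.08436505]]
grip/finger pts 73 [ 0.045 -0.172  0.111] [ 0.067 -0.097  0.134]
tongue y [ 0  0  0  0  0  0  3 10  7  0  0  0  0  0  0  0  3 12  9  0  0  0  0  0
  0  0  1 12 10  0  1  0  0  0  0  0]
grip/finger pts 56 [ 0.042 -0.171  0.11 ] [ 0.06  -0.076  0.135]
tongue y [ 0  0  0  0  0  5  7 11  0  0  0  0  0  0  0  4  9  9  0  0  0  0  0  0
  0  6 10 10  0  0  0  0  0  0  0  0]
```

Emit:
step_arm --steps '[{"x": 0,"y": 0.008,"z": 0,"rx": 0,"ry": 0,"rz": 0,"claw": -1},{"x": 0,"y": 0.016,"z": 0,"rx": 0,"ry": 0,"rz": 0,"claw": -1},{"x": 0,"y": 0.024,"z": 0,"rx": 0,"ry": 0,"rz": 0,"claw": -1},{"x": 0,"y": 0.032,"z": 0,"rx": 0,"ry": 0,"rz": 0,"claw": -1},{"x": 0,"y": 0.038,"z": 0,"rx": 0,"ry": 0,"rz": 0,"claw": -1},{"x": 0,"y": 0.042,"z": 0,"rx": 0,"ry": 0,"rz": 0,"claw": -1},{"x": 0,"y": 0.042,"z": 0,"rx": 0,"ry": 0,"rz": 0,"claw": -1},{"x": 0,"y": 0.042,"z": 0,"rx": 0,"ry": 0,"rz": 0,"claw": -1}]'

```text
time: 5.92
tool_pos: [0.6318, -0.0795, 0.0841]
tool_rot: [3.141, 0.0, 0.174]
contact_force: [-0.2, -0.3, -0.6]
opening: 0.0
grip_force: 0.0
```

Run:
```python
from h import *
setcmd([0,.042,0]);im,d=read_camera('side');st();print(tocad(robot.observe()['tool_pos'][None]));griploc(d)
```

```text
5.97 [ 0.6317 -0.0792  0.084 ] [3.141 0.    0.175] F [-0.82  0.74 -0.14] open 0.0006 grip 0.0 [0.631772860457827, -0.07827821217374831, 0.08402499999999989, 0.17490046668672632]
[[ 0.05453098 -0.12471679  0.0840023 ]]
grip/finger pts 58 [ 0.041 -0.173  0.11 ] [ 0.061 -0.106  0.135]
tongue y [ 0  0  3  9  7  0  0  1  1  0  0  0  3 10  5  0  0  0  0  0  0  0  2 12
  8  2  0  0  0  0  1  0  0  0  0  0]
```

Emit:
step_arm --steps '[{"x": 0,"y": 0.004,"z": 0,"rx": 0,"ry": 0,"rz": 0,"claw": -1},{"x": 0,"y": 0.008,"z": 0,"rx": 0,"ry": 0,"rz": 0,"claw": -1},{"x": 0,"y": 0.008,"z": 0,"rx": 0,"ry": 0,"rz": 0,"claw": -1}]'

```text
time: 6.22
tool_pos: [0.6328, -0.0849, 0.084]
tool_rot: [-3.141, 0.0, 0.175]
contact_force: [-0.1, 1.3, 0.4]
opening: 0.0002
grip_force: 0.4
```

Emit:
step_arm --steps '[{"x": 0,"y": 0.004,"z": 0,"rx": 0,"ry": 0,"rz": 0,"claw": -1},{"x": 0,"y": 0.004,"z": 0,"rx": 0,"ry": 0,"rz": 0,"claw": -1}]'

```text
time: 6.38
tool_pos: [0.6327, -0.0851, 0.084]
tool_rot: [-3.137, 0.001, 0.175]
contact_force: [-2.3, 9.8, 2.0]
opening: 0.0004
grip_force: 5.3
```

Run:
```python
from h import *
setcmd([0,.012,0]);im,d=read_camera('side');st();print(tocad(robot.observe()['tool_pos'][None]));griploc(d)
```

```text
6.43 [ 0.6327 -0.0851  0.084 ] [-3.137e+00  1.000e-03  1.750e-01] F [-1.97 10.12  2.07] open 0.0004 grip 5.14 [0.6333389515705531, -0.08714090694603062, 0.08402499999999989, 0.17490046668672632]
[[ 0.05452213 -0.13064886  0.08398228]]
grip/finger pts 48 [ 0.043 -0.171  0.113] [ 0.057 -0.112  0.135]
tongue y [ 0  0  8  9  0  0  0  1  1  0  0  0 11 10  3  0  0  0  1  0  0  0  9 12
  2  0  0  0  1  1  0  0  0  0  1  0]
```

Run:
```python
from h import *
move(cad(-.002,.1,.13),.1735)
```

```text
shift [-0.0753 -0.3105 -0.0613] turn [ 0.     -0.      0.0018] rows>= 5.9 0.0
```

Emit:
step_arm --steps '[{"x": 0,"y": -0.013,"z": 0,"rx": 0,"ry": 0,"rz": 0,"claw": -1},{"x": 0,"y": -0.013,"z": -0.055,"rx": 0,"ry": 0,"rz": 0,"claw": -1},{"x": 0,"y": -0.013,"z": -0.085,"rx": 0,"ry": 0,"rz": 0,"claw": -1},{"x": -0.0753,"y": -0.31,"z": -0.085,"rx": 0,"ry": 0,"rz": 0,"claw": 0.65},{"x": -0.0753,"y": -0.31,"z": -0.085,"rx": 0,"ry": 0,"rz": 0,"claw": 0.65},{"x": -0.0753,"y": -0.31,"z": -0.085,"rx": 0,"ry": 0,"rz": 0,"claw": 0.65},{"x": -0.0753,"y": -0.31,"z": -0.085,"rx": 0,"ry": 0,"rz": 0,"claw": 0.65},{"x": -0.0753,"y": -0.31,"z": -0.085,"rx": 0,"ry": 0,"rz": 0,"claw": 0.65},{"x": -0.0753,"y": -0.31,"z": -0.085,"rx": 0,"ry": 0,"rz": 0,"claw": 0.65},{"x": -0.0753,"y": -0.31,"z": -0.0613,"rx": 0,"ry": 0,"rz": 0,"claw": 0.65},{"x": -0.0753,"y": -0.31,"z": -0.0613,"rx": 0,"ry": 0,"rz": 0,"claw": 0.65},{"x": -0.0753,"y": -0.31,"z": -0.0613,"rx": 0,"ry": 0,"rz": 0,"claw": 0.65}]'

```text
time: 7.43
tool_pos: [0.537, 0.1313, 0.1298]
tool_rot: [3.141, 0.001, 0.175]
contact_force: [1.0, 0.7, -0.1]
opening: 0.0556
grip_force: 0.0
```

Run:
```python
from h import *
np.set_printoptions(precision=3,suppress=True)
setcmd([-.0753,-.31,-.0613]);im,d=read_camera('side');st()
T=robot.observe()['tool_pos'];tc=tocad(T[None])[0];print('tcp caddy',tc)
C=tocad(cloud(d));Q=C-tc
f=Q[(abs(Q[:,0])<.02)&(abs(Q[:,1])<.075)&(Q[:,2]>-.015)&(Q[:,2]<.1)]
for a in np.arange(-.015,.1,.01):
    for n,g in(('L',f[f[:,1]>0]),('R',f[f[:,1]<0])):
        g=g[(g[:,2]>=a)&(g[:,2]<a+.01)]; print(n,round(a,3),len(g),g.min(0) if len(g) else'',g.max(0) if len(g) else '')
griploc(d)
for y in(.1,0,-.1):
    q=C[(np.hypot(C[:,0],C[:,1]-y)<.045)&(C[:,2]>.088)&(C[:,2]<.101)];print('lid',y,len(q),(q.min(0)+q.max(0))/2,q.mean(0))
cv2.imwrite('pics/s3.png',cv2.resize(im[150:310,230:430],(800,640),interpolation=cv2.INTER_CUBIC)[:600])
```

```text
7.48 [0.538 0.131 0.13 ] [3.141 0.    0.174] F [-0.35 -0.03  0.43] open 0.0598 grip 0.0 [0.5372681881290563, 0.13198481960557257, 0.12999999999999987, 0.17490046668672632]
tcp caddy [-0.002  0.099  0.13 ]
L -0.015 0  
R -0.015 0  
L -0.005 0  
R -0.005 0  
L 0.005 0  
R 0.005 0  
L 0.015 0  
R 0.015 0  
L 0.025 1 [-0.012  0.033  0.034] [-0.012  0.033  0.034]
R 0.025 13 [-0.013 -0.034  0.029] [ 0.007 -0.026  0.035]
L 0.035 13 [-0.012  0.032  0.036] [-0.007  0.045  0.045]
R 0.035 25 [-0.012 -0.044  0.036] [ 0.005 -0.025  0.045]
L 0.045 17 [-0.013  0.03   0.046] [-0.005  0.048  0.053]
R 0.045 25 [-0.014 -0.045  0.046] [ 0.009 -0.025  0.054]
L 0.055 15 [-0.013  0.034  0.056] [-0.006  0.048  0.065]
R 0.055 26 [-0.013 -0.045  0.056] [ 0.009 -0.026  0.065]
L 0.065 4 [-0.012  0.043  0.067] [-0.011  0.048  0.071]
R 0.065 17 [-0.013 -0.047  0.067] [ 0.006 -0.026  0.075]
L 0.075 0  
R 0.075 7 [-0.007 -0.03   0.075] [ 0.004 -0.026  0.083]
L 0.085 0  
R 0.085 8 [-0.012 -0.032  0.085] [-0.002 -0.029  0.092]
L 0.095 0  
R 0.095 4 [-0.016 -0.03   0.095] [-0.01  -0.028  0.1  ]
grip/finger pts 69 [ 0.046 -0.167  0.11 ] [ 0.066 -0.143  0.134]
tongue y [0 0 7 8 4 0 0 1 1 0 0 0 0 0 0 0 0 0 0 0 0 0 1 0 0 0 0 0 0 0 0 0 0 1 1 0]
lid 0.1 440 [-0.     0.1    0.095] [-0.002  0.101  0.093]
lid 0 387 [-0.001  0.001  0.094] [-0.001  0.001  0.093]
lid -0.1 366 [ 0.001 -0.098  0.094] [ 0.001 -0.099  0.094]
```

View pics/s3.png

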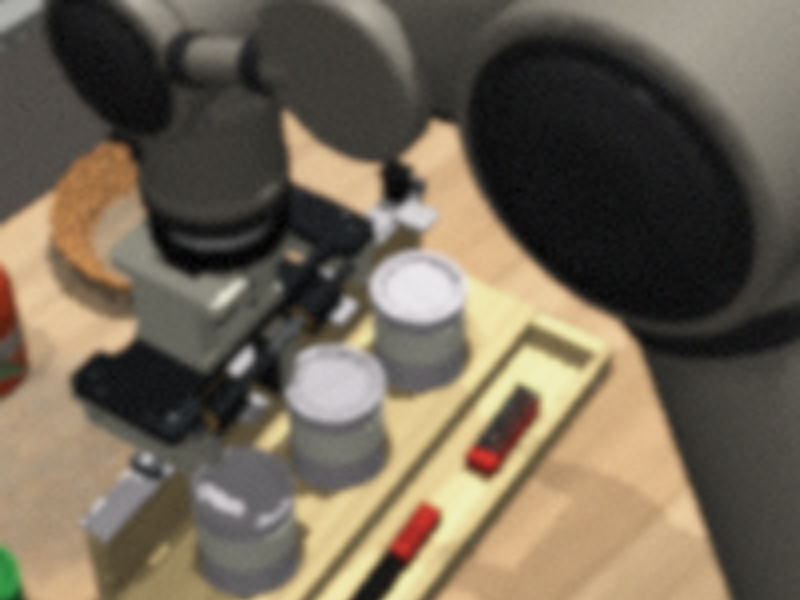

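Emit:
step_arm --steps '[{"x": 0,"y": 0,"z": 0,"rx": 0,"ry": 0,"rz": 0,"claw": 0.65},{"x": 0,"y": 0,"z": 0,"rx": 0,"ry": 0,"rz": 0,"claw": 0.65},{"x": 0,"y": 0,"z": 0,"rx": 0,"ry": 0,"rz": 0,"claw": 0.65},{"x": 0,"y": 0,"z": 0.04,"rx": 0,"ry": 0,"rz": 0,"claw": 0.65},{"x": 0,"y": 0,"z": 0.07,"rx": 0,"ry": 0,"rz": 0,"claw": 0.65},{"x": 0,"y": 0,"z": 0.095,"rx": 0,"ry": 0,"rz": 0,"claw": 0.65},{"x": 0,"y": 0,"z": 0.115,"rx": 0,"ry": 0,"rz": 0,"claw": 0.65},{"x": 0,"y": 0,"z": 0.13,"rx": 0,"ry": 0,"rz": 0,"claw": 0.65},{"x": 0,"y": 0,"z": 0.13,"rx": 0,"ry": 0,"rz": 0,"claw": 0.65},{"x": 0,"y": 0,"z": 0.13,"rx": 0,"ry": 0,"rz": 0,"claw": 0.65}]'

```text
time: 8.32
tool_pos: [0.5374, 0.1311, 0.0325]
tool_rot: [3.142, 0.001, 0.174]
contact_force: [-0.3, 0.0, 0.4]
opening: 0.0755
grip_force: 0.0
```

Run:
```python
from h import *
np.set_printoptions(precision=3,suppress=True)
setcmd([0,0,.13]);im,d=read_camera('side');st()
tc=tocad(robot.observe()['tool_pos'][None])[0];print('tcp caddy',tc)
C=tocad(cloud(d));Q=C-tc
f=Q[(abs(Q[:,0])<.03)&(Q[:,1]>.034)&(Q[:,1]<.07)&(Q[:,2]>.01)&(Q[:,2]<.1)];print(len(f),np.sort(f[:,2])[:15])
q=C[(np.hypot(C[:,0],C[:,1]-.1)<.045)&(C[:,2]>.088)&(C[:,2]<.101)];print('lid',len(q),(q.min(0)+q.max(0))/2,q.mean(0))
```

```text
8.37 [0.538 0.131 0.033] [ 3.141 -0.001  0.174] F [-0.17  0.46  0.66] open 0.0757 grip 0.0 [0.5372681881290563, 0.13198481960557257, 0.032499999999999835, 0.17490046668672632]
tcp caddy [-0.001  0.099  0.033]
19 [0.034 0.035 0.038 0.039 0.04  0.042 0.044 0.044 0.047 0.047 0.048 0.049
 0.05  0.052 0.052]
lid 171 [-0.012  0.091  0.094] [-0.015  0.093  0.094]
```

Emit:
step_arm --squeeze 30 --steps '[{"x": 0,"y": 0,"z": 0.008,"rx": 0,"ry": 0,"rz": 0,"claw": 0.65},{"x": 0,"y": 0,"z": 0.008,"rx": 0,"ry": 0,"rz": 0,"claw": -1},{"x": 0,"y": 0,"z": 0.008,"rx": 0,"ry": 0,"rz": 0,"claw": -1},{"x": 0,"y": 0,"z": 0.008,"rx": 0,"ry": 0,"rz": 0,"claw": -1},{"x": 0,"y": 0,"z": 0.008,"rx": 0,"ry": 0,"rz": 0,"claw": -1},{"x": 0,"y": 0,"z": 0.008,"rx": 0,"ry": 0,"rz": 0,"claw": -1}]'

```text
time: 8.87
tool_pos: [0.5375, 0.132, 0.0271]
tool_rot: [-3.141, -0.001, 0.175]
contact_force: [-0.1, 4.5, 3.1]
opening: 0.0633
grip_force: 30.0
```

Emit:
step_arm --steps '[{"x": 0,"y": 0,"z": -0.015,"rx": 0,"ry": 0,"rz": 0,"claw": -1},{"x": 0,"y": 0,"z": -0.035,"rx": 0,"ry": 0,"rz": 0,"claw": -1},{"x": 0,"y": 0,"z": -0.052,"rx": 0,"ry": 0,"rz": 0,"claw": -1},{"x": 0,"y": 0,"z": -0.052,"rx": 0,"ry": 0,"rz": 0,"claw": -1},{"x": 0,"y": 0,"z": -0.052,"rx": 0,"ry": 0,"rz": 0,"claw": -1},{"x": 0,"y": 0,"z": -0.052,"rx": 0,"ry": 0,"rz": 0,"claw": -1},{"x": 0,"y": 0,"z": -0.052,"rx": 0,"ry": 0,"rz": 0,"claw": -1},{"x": 0,"y": 0,"z": -0.052,"rx": 0,"ry": 0,"rz": 0,"claw": -1}]'

```text
time: 9.53
tool_pos: [0.5366, 0.1313, 0.0644]
tool_rot: [3.142, 0.002, 0.175]
contact_force: [0.2, -0.7, -8.3]
opening: 0.0634
grip_force: 30.0
```

Run:
```python
from h import *
np.set_printoptions(precision=3,suppress=True)
setcmd([0,0,-.044])
for _ in range(5): im,d=read_camera('side');st()
print(robot.observe()['joint_efforts'],robot.observe()['torque'])
C=tocad(cloud(d))
for y in(.1,0,-.1):
    q=C[(np.hypot(C[:,0],C[:,1]-y)<.034)&(C[:,2]>.07)&(C[:,2]<.15)];print('lid',y,len(q),np.percentile(q[:,2],[5,25,50,75]))
cv2.imwrite('pics/s4.png',im)
```

```text
9.58 [0.537 0.131 0.065] [3.142 0.002 0.175] F [-0.64 -0.02 -6.93] open 0.0633 grip 29.99 [0.5372681881290563, 0.13198481960557257, 0.06549999999999984, 0.17490046668672632]
9.63 [0.537 0.131 0.065] [3.142 0.001 0.175] F [-0.92 -0.31 -7.99] open 0.0635 grip 29.99 [0.5372681881290563, 0.13198481960557257, 0.06549999999999984, 0.17490046668672632]
9.68 [0.537 0.131 0.065] [3.142 0.001 0.175] F [-0.08 -0.53 -8.22] open 0.0638 grip 29.99 [0.5372681881290563, 0.13198481960557257, 0.06549999999999984, 0.17490046668672632]
9.73 [0.537 0.131 0.065] [3.142 0.001 0.175] F [ 0.08  0.93 -7.8 ] open 0.0636 grip 29.99 [0.5372681881290563, 0.13198481960557257, 0.06549999999999984, 0.17490046668672632]
9.78 [0.537 0.131 0.065] [3.142 0.    0.175] F [ 0.24  0.33 -7.68] open 0.0636 grip 29.99 [0.5372681881290563, 0.13198481960557257, 0.06549999999999984, 0.17490046668672632]
[ -0.007 -52.75  -22.792   0.036  -0.087  -0.   ] [ 0.033  0.012 -0.052]
lid 0.1 397 [0.073 0.092 0.114 0.131]
lid 0 298 [0.074 0.084 0.092 0.094]
lid -0.1 458 [0.075 0.089 0.093 0.095]
```

Emit:
step_arm --steps '[{"x": 0,"y": 0,"z": 0.02,"rx": 0,"ry": 0,"rz": 0,"claw": -1},{"x": 0,"y": 0,"z": 0.035,"rx": 0,"ry": 0,"rz": 0,"claw": -1},{"x": 0,"y": 0,"z": 0.044,"rx": 0,"ry": 0,"rz": 0,"claw": -1},{"x": 0,"y": 0,"z": 0.044,"rx": 0,"ry": 0,"rz": 0,"claw": -1},{"x": 0,"y": 0,"z": 0.044,"rx": 0,"ry": 0,"rz": 0,"claw": -1}]'

```text
time: 10.2
tool_pos: [0.5373, 0.1314, 0.0325]
tool_rot: [3.142, 0.001, 0.175]
contact_force: [0.4, 0.2, -8.2]
opening: 0.0635
grip_force: 30.0
```

Emit:
step_arm --steps '[{"x": 0,"y": 0,"z": 0,"rx": 0,"ry": 0,"rz": 0,"claw": 0.65},{"x": 0,"y": 0,"z": 0,"rx": 0,"ry": 0,"rz": 0,"claw": 0.65},{"x": 0,"y": 0,"z": 0,"rx": 0,"ry": 0,"rz": 0,"claw": 0.65},{"x": 0,"y": 0,"z": 0,"rx": 0,"ry": 0,"rz": 0,"claw": 0.65},{"x": 0,"y": 0,"z": -0.03,"rx": 0,"ry": 0,"rz": 0,"claw": 0.65},{"x": 0,"y": 0,"z": -0.08,"rx": 0,"ry": 0,"rz": 0,"claw": 0.65},{"x": 0,"y": 0,"z": -0.12,"rx": 0,"ry": 0,"rz": 0,"claw": 0.65},{"x": 0,"y": 0,"z": -0.12,"rx": 0,"ry": 0,"rz": 0,"claw": 0.65}]'

```text
time: 10.87
tool_pos: [0.5415, 0.1319, 0.1296]
tool_rot: [3.141, -0.013, 0.175]
contact_force: [0.9, -1.1, -0.4]
opening: 0.0759
grip_force: 0.0
```

```bash
cat >> h.py <<'E'
def lids(d):
    C=tocad(cloud(d))
    for y in(.1,0,-.1):
        q=C[(np.hypot(C[:,0],C[:,1]-y)<.042)&(C[:,2]>.088)&(C[:,2]<.15)];print('lid',y,len(q),np.round((q.min(0)+q.max(0))/2,3),'med z',np.round(np.median(q[:,2]),4))
E
python3 - <<'E'
from h import *
setcmd([0,0,.044]);setcmd([0,0,-.12]);im,d=read_camera('side');st();griploc(d);lids(d);move(cad(-.002,.0005,.127),.175)
E
```

```text
10.92 [0.54   0.1317 0.1267] [ 3.141 -0.009  0.175] F [-0.42 -0.27 -1.07] open 0.0757 grip 0.0 [0.5372681881290563, 0.13198481960557257, 0.12249999999999983, 0.17490046668672632]
grip/finger pts 66 [ 0.046 -0.164  0.111] [ 0.068 -0.143  0.134]
tongue y [ 0  0  8 10  2  0  0  2  0  0  0  0  1  3  0  0  0  0  0  0  0  0 13  7
  1  0  0  0  0  0  0  0  0  0  0  0]
lid 0.1 449 [-0.001  0.1    0.094] med z 0.0936
lid 0 394 [-0.001  0.001  0.094] med z 0.0938
lid -0.1 364 [ 0.002 -0.1    0.094] med z 0.0937
shift [-0.0002  0.1321 -0.006 ] turn [ 0.      0.     -0.0001] rows>= 2.4 0.0
```

Emit:
step_arm --steps '[{"x": 0,"y": 0.05,"z": -0.006,"rx": 0,"ry": 0,"rz": 0,"claw": 0.65},{"x": 0,"y": 0.1,"z": -0.006,"rx": 0,"ry": 0,"rz": 0,"claw": 0.65},{"x": 0,"y": 0.132,"z": -0.006,"rx": 0,"ry": 0,"rz": 0,"claw": 0.65},{"x": 0,"y": 0.132,"z": -0.006,"rx": 0,"ry": 0,"rz": 0,"claw": 0.65},{"x": 0,"y": 0.132,"z": 0,"rx": 0,"ry": 0,"rz": 0,"claw": 0.65},{"x": 0,"y": 0.132,"z": 0.04,"rx": 0,"ry": 0,"rz": 0,"claw": 0.65},{"x": 0,"y": 0.132,"z": 0.075,"rx": 0,"ry": 0,"rz": 0,"claw": 0.65},{"x": 0,"y": 0.132,"z": 0.105,"rx": 0,"ry": 0,"rz": 0,"claw": 0.65},{"x": 0,"y": 0.132,"z": 0.128,"rx": 0,"ry": 0,"rz": 0,"claw": 0.65},{"x": 0,"y": 0.132,"z": 0.128,"rx": 0,"ry": 0,"rz": 0,"claw": 0.65},{"x": 0,"y": 0.132,"z": 0.128,"rx": 0,"ry": 0,"rz": 0,"claw": 0.65}]'

```text
time: 11.83
tool_pos: [0.5535, 0.0351, 0.0256]
tool_rot: [-3.141, 0.003, 0.176]
contact_force: [-0.5, 0.5, 1.0]
opening: 0.0757
grip_force: 0.0
```

Emit:
step_arm --steps '[{"x": 0,"y": 0,"z": 0,"rx": 0,"ry": 0,"rz": 0,"claw": -1},{"x": 0,"y": 0,"z": 0,"rx": 0,"ry": 0,"rz": 0,"claw": -1},{"x": 0,"y": 0,"z": 0,"rx": 0,"ry": 0,"rz": 0,"claw": -1},{"x": 0,"y": 0,"z": 0,"rx": 0,"ry": 0,"rz": 0,"claw": -1},{"x": 0,"y": 0,"z": 0,"rx": 0,"ry": 0,"rz": 0,"claw": -1}]'

```text
time: 12.25
tool_pos: [0.5556, 0.034, 0.0279]
tool_rot: [3.141, -0.003, 0.175]
contact_force: [-0.5, 1.0, 6.0]
opening: 0.0633
grip_force: 30.0
```

Emit:
step_arm --steps '[{"x": 0,"y": 0,"z": -0.015,"rx": 0,"ry": 0,"rz": 0,"claw": -1},{"x": 0,"y": 0,"z": -0.035,"rx": 0,"ry": 0,"rz": 0,"claw": -1},{"x": 0,"y": 0,"z": -0.052,"rx": 0,"ry": 0,"rz": 0,"claw": -1},{"x": 0,"y": 0,"z": -0.052,"rx": 0,"ry": 0,"rz": 0,"claw": -1},{"x": 0,"y": 0,"z": -0.052,"rx": 0,"ry": 0,"rz": 0,"claw": -1},{"x": 0,"y": 0,"z": -0.052,"rx": 0,"ry": 0,"rz": 0,"claw": -1},{"x": 0,"y": 0,"z": -0.052,"rx": 0,"ry": 0,"rz": 0,"claw": -1},{"x": 0,"y": 0,"z": -0.052,"rx": 0,"ry": 0,"rz": 0,"claw": -1}]'

```text
time: 12.92
tool_pos: [0.5539, 0.034, 0.0646]
tool_rot: [-3.141, 0.002, 0.175]
contact_force: [0.7, 0.7, -3.9]
opening: 0.0638
grip_force: 30.0
```

Run:
```python
from h import *
setcmd([0,.132,.128]);setcmd([0,0,-.052])
F=[]
for _ in range(5): im,d=read_camera('side');F.append(robot.observe()['contact_force'])
st();lids(d);print(np.mean(F,0))
```

```text
13.17 [0.5545 0.0339 0.0654] [3.142 0.    0.175] F [-0.64  0.03 -4.38] open 0.0637 grip 30.0 [0.5544951903690438, 0.034495177110467116, 0.06549999999999982, 0.17490046668672632]
lid 0.1 454 [-0.001  0.099  0.094] med z 0.0935
lid 0 306 [-0.014 -0.     0.118] med z 0.1219
lid -0.1 186 [-0.012 -0.098  0.094] med z 0.0932
[-0.10960572  0.24460918 -4.61912246]
```

Emit:
step_arm --steps '[{"x": 0,"y": 0,"z": 0.02,"rx": 0,"ry": 0,"rz": 0,"claw": -1},{"x": 0,"y": 0,"z": 0.037,"rx": 0,"ry": 0,"rz": 0,"claw": -1},{"x": 0,"y": 0,"z": 0.047,"rx": 0,"ry": 0,"rz": 0,"claw": -1},{"x": 0,"y": 0,"z": 0.051,"rx": 0,"ry": 0,"rz": 0,"claw": -1},{"x": 0,"y": 0,"z": 0.051,"rx": 0,"ry": 0,"rz": 0,"claw": -1},{"x": 0,"y": 0,"z": 0.051,"rx": 0,"ry": 0,"rz": 0,"claw": -1}]'

```text
time: 13.67
tool_pos: [0.5547, 0.0339, 0.0279]
tool_rot: [3.141, -0.0, 0.175]
contact_force: [-2.2, 0.2, -0.6]
opening: 0.0636
grip_force: 30.0
```

Emit:
step_arm --steps '[{"x": 0,"y": 0,"z": 0,"rx": 0,"ry": 0,"rz": 0,"claw": 0.65},{"x": 0,"y": 0,"z": 0,"rx": 0,"ry": 0,"rz": 0,"claw": 0.65},{"x": 0,"y": 0,"z": 0,"rx": 0,"ry": 0,"rz": 0,"claw": 0.65},{"x": 0,"y": 0,"z": 0,"rx": 0,"ry": 0,"rz": 0,"claw": 0.65},{"x": 0,"y": 0,"z": -0.03,"rx": 0,"ry": 0,"rz": 0,"claw": 0.65},{"x": 0,"y": 0,"z": -0.07,"rx": 0,"ry": 0,"rz": 0,"claw": 0.65},{"x": 0,"y": 0,"z": -0.11,"rx": 0,"ry": 0,"rz": 0,"claw": 0.65},{"x": 0,"y": 0,"z": -0.135,"rx": 0,"ry": 0,"rz": 0,"claw": 0.65},{"x": 0,"y": 0,"z": -0.135,"rx": 0,"ry": 0,"rz": 0,"claw": 0.65},{"x": 0,"y": 0,"z": -0.135,"rx": 0,"ry": 0,"rz": 0,"claw": 0.65}]'

```text
time: 14.5
tool_pos: [0.5553, 0.0339, 0.1296]
tool_rot: [3.141, -0.003, 0.175]
contact_force: [0.9, 0.3, -1.3]
opening: 0.0758
grip_force: 0.0
```

Run:
```python
from h import *
setcmd([0,0,.051]);setcmd([0,0,-.135]);im,d=read_camera('side');st();griploc(d);lids(d);move(cad(-.002,-.0995,.0265),.175)
```

```text
14.55 [0.5544 0.034  0.1283] [3.142 0.    0.175] F [-0.2  -0.77 -0.28] open 0.0757 grip 0.0 [0.5544951903690438, 0.03449517711046712, 0.12849999999999984, 0.17490046668672632]Traceback (most recent call last):
  File "<stdin>", line 2, in <module>
  File "h.py", line 42, in griploc
    print('grip/finger pts',len(g),np.round(g.min(0),3),np.round(g.max(0),3))
                                            ~~~~~^^^
    return umr_minimum(a, axis, None, out, keepdims, initial, where)
ValueError: zero-size array to reduction operation minimum which has no identity
```

Run:
```python
from h import *
im,d=read_camera('side');lids(d);move(cad(-.003,-.0995,.0275),.175)
```

```text
lid 0.1 460 [-0.     0.099  0.095] med z 0.0936
lid 0 394 [-0.001  0.001  0.095] med z 0.0938
lid -0.1 337 [-0.001 -0.1    0.094] med z 0.0934
shift [-0.0017  0.1335  0.1347] turn [ 0.      0.     -0.0001] rows>= 3.4 0.0
```

Emit:
step_arm --steps '[{"x": -0.0017,"y": 0.05,"z": 0,"rx": 0,"ry": 0,"rz": 0,"claw": 0.65},{"x": -0.0017,"y": 0.1,"z": 0,"rx": 0,"ry": 0,"rz": 0,"claw": 0.65},{"x": -0.0017,"y": 0.1335,"z": 0,"rx": 0,"ry": 0,"rz": 0,"claw": 0.65},{"x": -0.0017,"y": 0.1335,"z": 0,"rx": 0,"ry": 0,"rz": 0,"claw": 0.65},{"x": -0.0017,"y": 0.1335,"z": 0.01,"rx": 0,"ry": 0,"rz": 0,"claw": 0.65},{"x": -0.0017,"y": 0.1335,"z": 0.045,"rx": 0,"ry": 0,"rz": 0,"claw": 0.65},{"x": -0.0017,"y": 0.1335,"z": 0.08,"rx": 0,"ry": 0,"rz": 0,"claw": 0.65},{"x": -0.0017,"y": 0.1335,"z": 0.11,"rx": 0,"ry": 0,"rz": 0,"claw": 0.65},{"x": -0.0017,"y": 0.1335,"z": 0.134,"rx": 0,"ry": 0,"rz": 0,"claw": 0.65},{"x": -0.0017,"y": 0.1335,"z": 0.134,"rx": 0,"ry": 0,"rz": 0,"claw": 0.65},{"x": -0.0017,"y": 0.1335,"z": 0.134,"rx": 0,"ry": 0,"rz": 0,"claw": 0.65}]'

```text
time: 15.52
tool_pos: [0.5694, -0.0635, 0.0266]
tool_rot: [-3.14, 0.004, 0.176]
contact_force: [0.4, 0.4, 0.7]
opening: 0.0754
grip_force: 0.0
```

Emit:
step_arm --steps '[{"x": 0,"y": 0,"z": 0,"rx": 0,"ry": 0,"rz": 0,"claw": -1},{"x": 0,"y": 0,"z": 0,"rx": 0,"ry": 0,"rz": 0,"claw": -1},{"x": 0,"y": 0,"z": 0,"rx": 0,"ry": 0,"rz": 0,"claw": -1},{"x": 0,"y": 0,"z": 0,"rx": 0,"ry": 0,"rz": 0,"claw": -1},{"x": 0,"y": 0,"z": 0,"rx": 0,"ry": 0,"rz": 0,"claw": -1}]'

```text
time: 15.93
tool_pos: [0.5716, -0.0648, 0.0293]
tool_rot: [3.141, -0.002, 0.175]
contact_force: [1.2, 2.0, 5.8]
opening: 0.0642
grip_force: 30.0
```

Emit:
step_arm --steps '[{"x": 0,"y": 0,"z": -0.015,"rx": 0,"ry": 0,"rz": 0,"claw": -1},{"x": 0,"y": 0,"z": -0.035,"rx": 0,"ry": 0,"rz": 0,"claw": -1},{"x": 0,"y": 0,"z": -0.052,"rx": 0,"ry": 0,"rz": 0,"claw": -1},{"x": 0,"y": 0,"z": -0.052,"rx": 0,"ry": 0,"rz": 0,"claw": -1},{"x": 0,"y": 0,"z": -0.052,"rx": 0,"ry": 0,"rz": 0,"claw": -1},{"x": 0,"y": 0,"z": -0.052,"rx": 0,"ry": 0,"rz": 0,"claw": -1},{"x": 0,"y": 0,"z": -0.052,"rx": 0,"ry": 0,"rz": 0,"claw": -1},{"x": 0,"y": 0,"z": -0.052,"rx": 0,"ry": 0,"rz": 0,"claw": -1}]'

```text
time: 16.6
tool_pos: [0.5701, -0.0648, 0.0662]
tool_rot: [-3.141, 0.002, 0.175]
contact_force: [-0.1, -0.2, -2.6]
opening: 0.0634
grip_force: 30.0
```

Run:
```python
from h import *
setcmd([-.0017,.1335,.134]);setcmd([0,0,-.052])
F=[]
for _ in range(5): im,d=read_camera('side');F.append(robot.observe()['contact_force'])
st();lids(d);print(np.mean(F,0))
```

```text
16.85 [ 0.5706 -0.0649  0.0668] [-3.141  0.     0.175] F [-0.63  0.4  -3.44] open 0.0636 grip 30.0 [0.5706624055720488, -0.06432416513880983, 0.06699999999999982, 0.17490046668672632]
lid 0.1 464 [0.    0.1   0.095] med z 0.0935
lid 0 408 [0.001 0.001 0.095] med z 0.0934
lid -0.1 255 [-0.013 -0.099  0.119] med z 0.1199
[-0.09975589 -0.17160507 -3.24840962]
```

Emit:
step_arm --steps '[{"x": 0,"y": 0,"z": 0.02,"rx": 0,"ry": 0,"rz": 0,"claw": -1},{"x": 0,"y": 0,"z": 0.037,"rx": 0,"ry": 0,"rz": 0,"claw": -1},{"x": 0,"y": 0,"z": 0.047,"rx": 0,"ry": 0,"rz": 0,"claw": -1},{"x": 0,"y": 0,"z": 0.051,"rx": 0,"ry": 0,"rz": 0,"claw": -1},{"x": 0,"y": 0,"z": 0.051,"rx": 0,"ry": 0,"rz": 0,"claw": -1},{"x": 0,"y": 0,"z": 0.051,"rx": 0,"ry": 0,"rz": 0,"claw": -1}]'

```text
time: 17.35
tool_pos: [0.5708, -0.0648, 0.0293]
tool_rot: [3.141, -0.0, 0.175]
contact_force: [-2.4, 0.5, 1.4]
opening: 0.0636
grip_force: 30.0
```

Emit:
step_arm --steps '[{"x": 0,"y": 0,"z": 0,"rx": 0,"ry": 0,"rz": 0,"claw": 0.65},{"x": 0,"y": 0,"z": 0,"rx": 0,"ry": 0,"rz": 0,"claw": 0.65},{"x": 0,"y": 0,"z": 0,"rx": 0,"ry": 0,"rz": 0,"claw": 0.65},{"x": 0,"y": 0,"z": 0,"rx": 0,"ry": 0,"rz": 0,"claw": 0.65},{"x": 0,"y": 0,"z": -0.03,"rx": 0,"ry": 0,"rz": 0,"claw": 0.65},{"x": 0,"y": 0,"z": -0.07,"rx": 0,"ry": 0,"rz": 0,"claw": 0.65},{"x": 0,"y": 0,"z": -0.11,"rx": 0,"ry": 0,"rz": 0,"claw": 0.65},{"x": 0,"y": 0,"z": -0.135,"rx": 0,"ry": 0,"rz": 0,"claw": 0.65},{"x": 0,"y": 0,"z": -0.135,"rx": 0,"ry": 0,"rz": 0,"claw": 0.65},{"x": 0,"y": 0,"z": -0.135,"rx": 0,"ry": 0,"rz": 0,"claw": 0.65}]'

```text
time: 18.18
tool_pos: [0.5714, -0.0651, 0.1311]
tool_rot: [3.14, -0.002, 0.175]
contact_force: [0.5, -0.4, -0.7]
opening: 0.0759
grip_force: 0.0
```

Run:
```python
from h import *
setcmd([0,0,.051]);setcmd([0,0,-.135]);im,d=read_camera('side');st();lids(d);move(cad(-.002,.1,.0265),.175)
```

```text
18.23 [ 0.5705 -0.0648  0.1297] [-3.142  0.     0.175] F [-0.56  0.46 -0.86] open 0.0755 grip 0.0 [0.5706624055720488, -0.06432416513880981, 0.12999999999999984, 0.17490046668672632]
lid 0.1 457 [-0.001  0.1    0.095] med z 0.0937
lid 0 409 [0.    0.    0.094] med z 0.0934
lid -0.1 361 [ 0.    -0.099  0.094] med z 0.0933
shift [ 0.0017 -0.266   0.138 ] turn [ 0.      0.     -0.0001] rows>= 5.4 0.0
```

Emit:
step_arm --steps '[{"x": 0.0017,"y": -0.05,"z": 0,"rx": 0,"ry": 0,"rz": 0,"claw": 0.65},{"x": 0.0017,"y": -0.1,"z": 0,"rx": 0,"ry": 0,"rz": 0,"claw": 0.65},{"x": 0.0017,"y": -0.15,"z": 0,"rx": 0,"ry": 0,"rz": 0,"claw": 0.65},{"x": 0.0017,"y": -0.2,"z": 0,"rx": 0,"ry": 0,"rz": 0,"claw": 0.65},{"x": 0.0017,"y": -0.24,"z": 0,"rx": 0,"ry": 0,"rz": 0,"claw": 0.65},{"x": 0.0017,"y": -0.266,"z": 0,"rx": 0,"ry": 0,"rz": 0,"claw": 0.65},{"x": 0.0017,"y": -0.266,"z": 0,"rx": 0,"ry": 0,"rz": 0,"claw": 0.65},{"x": 0.0017,"y": -0.266,"z": 0,"rx": 0,"ry": 0,"rz": 0,"claw": 0.65}]'

```text
time: 18.9
tool_pos: [0.5363, 0.1324, 0.1286]
tool_rot: [3.141, 0.003, 0.177]
contact_force: [-0.7, -0.9, -0.5]
opening: 0.0757
grip_force: 0.0
```

Emit:
step_arm --steps '[{"x": 0,"y": 0,"z": 0.04,"rx": 0,"ry": 0,"rz": 0,"claw": 0.65},{"x": 0,"y": 0,"z": 0.08,"rx": 0,"ry": 0,"rz": 0,"claw": 0.65},{"x": 0,"y": 0,"z": 0.11,"rx": 0,"ry": 0,"rz": 0,"claw": 0.65},{"x": 0,"y": 0,"z": 0.138,"rx": 0,"ry": 0,"rz": 0,"claw": 0.65},{"x": 0,"y": 0,"z": 0.138,"rx": 0,"ry": 0,"rz": 0,"claw": 0.65},{"x": 0,"y": 0,"z": 0.138,"rx": 0,"ry": 0,"rz": 0,"claw": 0.65},{"x": 0,"y": 0,"z": 0.138,"rx": 0,"ry": 0,"rz": 0,"claw": -1},{"x": 0,"y": 0,"z": 0.138,"rx": 0,"ry": 0,"rz": 0,"claw": -1},{"x": 0,"y": 0,"z": 0.138,"rx": 0,"ry": 0,"rz": 0,"claw": -1},{"x": 0,"y": 0,"z": 0.138,"rx": 0,"ry": 0,"rz": 0,"claw": -1},{"x": 0,"y": 0,"z": 0.138,"rx": 0,"ry": 0,"rz": 0,"claw": -1}]'

```text
time: 19.82
tool_pos: [0.5385, 0.1315, 0.028]
tool_rot: [3.141, -0.003, 0.175]
contact_force: [-0.4, -3.5, 6.3]
opening: 0.0633
grip_force: 30.0
```

Emit:
step_arm --steps '[{"x": 0,"y": 0,"z": -0.015,"rx": 0,"ry": 0,"rz": 0,"claw": -1},{"x": 0,"y": 0,"z": -0.04,"rx": 0,"ry": 0,"rz": 0,"claw": -1},{"x": 0,"y": 0,"z": -0.075,"rx": 0,"ry": 0,"rz": 0,"claw": -1},{"x": 0,"y": 0,"z": -0.115,"rx": 0,"ry": 0,"rz": 0,"claw": -1},{"x": 0,"y": 0,"z": -0.155,"rx": 0,"ry": 0,"rz": 0,"claw": -1},{"x": 0,"y": 0,"z": -0.195,"rx": 0,"ry": 0,"rz": 0,"claw": -1},{"x": 0,"y": 0,"z": -0.225,"rx": 0,"ry": 0,"rz": 0,"claw": -1},{"x": 0,"y": 0,"z": -0.245,"rx": 0,"ry": 0,"rz": 0,"claw": -1},{"x": 0,"y": 0,"z": -0.259,"rx": 0,"ry": 0,"rz": 0,"claw": -1},{"x": 0,"y": 0,"z": -0.259,"rx": 0,"ry": 0,"rz": 0,"claw": -1},{"x": 0,"y": 0,"z": -0.259,"rx": 0,"ry": 0,"rz": 0,"claw": -1},{"x": 0,"y": 0,"z": -0.259,"rx": 0,"ry": 0,"rz": 0,"claw": -1}]'

```text
time: 20.82
tool_pos: [0.5362, 0.1318, 0.219]
tool_rot: [-3.141, 0.004, 0.175]
contact_force: [-0.6, 0.3, -7.8]
opening: 0.0636
grip_force: 30.0
```

Run:
```python
from h import *
for _ in range(10): im,d=read_camera('side')
st();lids(d)
try: griploc(d)
except Exception as e: print(e)
C=tocad(cloud(d,100,350));q=C[(np.hypot(C[:,0],C[:,1]-.1)<.04)&(C[:,2]>.12)];print(np.histogram(q[:,2],bins=np.arange(.12,.36,.01)))
cv2.imwrite('pics/s5.png',cv2.resize(im[110:310,200:440],(720,600),interpolation=cv2.INTER_CUBIC))
```

```text
21.32 [0.5373 0.1318 0.2207] [3.142 0.    0.175] F [ 0.29 -0.61 -8.23] open 0.0638 grip 30.0 [0.5706624055720488, -0.06432416513880981, 0.12999999999999984, 0.17490046668672632]Traceback (most recent call last):
  File "<stdin>", line 3, in <module>
  File "h.py", line 47, in lids
    q=C[(np.hypot(C[:,0],C[:,1]-y)<.042)&(C[:,2]>.088)&(C[:,2]<.15)];print('lid',y,len(q),np.round((q.min(0)+q.max(0))/2,3),'med z',np.round(np.median(q[:,2]),4))
                                                                                                    ~~~~~^^^
    return umr_minimum(a, axis, None, out, keepdims, initial, where)
ValueError: zero-size array to reduction operation minimum which has no identity
```

Run:
```python
from h import *
im,d=read_camera('side')
st();C=tocad(cloud(d,100,350))
for y in (0,-.1):
    q=C[(np.hypot(C[:,0],C[:,1]-y)<.042)&(C[:,2]>.088)&(C[:,2]<.12)];print(y,len(q),np.round((q.min(0)+q.max(0))/2,3) if len(q) else '')
q=C[(np.hypot(C[:,0],C[:,1]-.1)<.045)&(C[:,2]>.12)];print(np.histogram(q[:,2],bins=np.arange(.12,.36,.01))[0])
try: griploc(d)
except Exception as e: print(e)
cv2.imwrite('pics/s5.png',cv2.resize(im[110:310,200:440],(720,600),interpolation=cv2.INTER_CUBIC))
```

```text
21.37 [0.5373 0.1318 0.2208] [ 3.142 -0.     0.175] F [ 0.6   0.29 -7.44] open 0.0637 grip 30.0 [0.5706624055720488, -0.06432416513880981, 0.12999999999999984, 0.17490046668672632]
0 409 [-0.001  0.     0.094]
-0.1 360 [ 0.    -0.098  0.094]
[  0   0   0   0   0   0   0  13  96  70  82  68  55  70  78  89 211  29
   8  10  17 111  27]
grip/finger pts 68 [ 0.047 -0.171  0.11 ] [ 0.068 -0.145  0.134]
tongue y [ 0  0  7  9  1  0  0  0  0  0  0  0  9 12  1  0  0  0  0  0  0  0  0  0
  0  0  0  0  0  0  1  1  0  1  0  0]
```

View pics/s5.png

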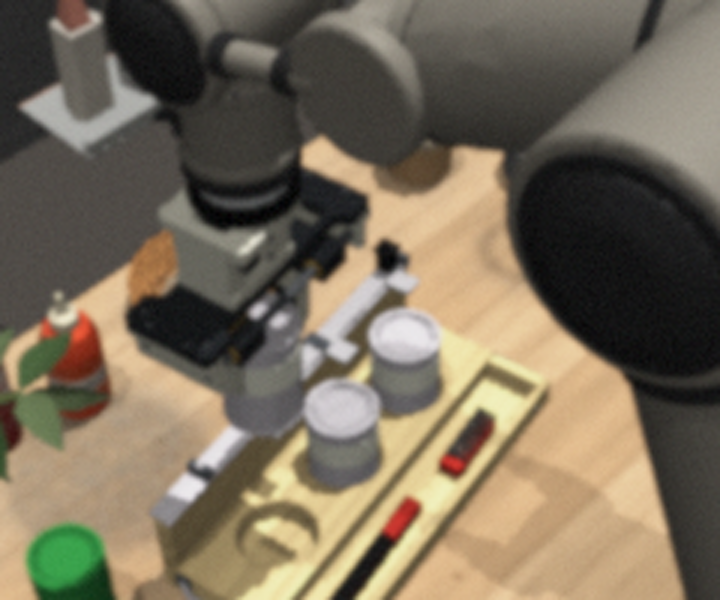

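The picture shows the left tin held upright at about (270, 370), with its underside near 0.20 m. The left well is empty at (278, 530), the other two tins are seated at (342, 430) and (404, 360), and the lock is open. I'm handing in now.

```bash
python3 -c "
from cell import robot
print(robot.hand_in())"
```

```text
the job is handed in; nothing more can be done
None
```

I slid the lock to its end stop, lifted each tin in turn, and handed in holding the left tin as the full one: about 0.8 kg, against 0.47 kg (middle) and 0.33 kg (right). It is upright with its underside at about 0.20 m, and the other two are seated. The hand-in gave no verdict. On its first set-down the left tin dropped about 6 mm into its well but stayed upright.

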